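# Open the hot instrument steriliser with the lid lifter

### The job

The lid of the steriliser is hot: take the lid lifter from its holder, hook the lid's loop handle, lift the lid off, set it down squarely on the wire trivet and hang the lifter back in its holder, never touching lid or steriliser with the hand. Keep the lid level throughout, to within 7 degrees, as scalding condensate runs off a tipped lid: its fittings make it heavy on one side, so ease it up a few millimetres, feel which side stays down, and shift the hook along the loop until it comes up level. Do not force the hook or drop the lid, and leave the other things on the table alone.

Things in the scene. Friction and masses are not known exactly. Their poses are not given: they have to be found in the camera images.
- steriliser: Fixed upright round steel pot on a black base (200 mm across, 30 mm high). Pot 176 mm across outside, wall 4 mm, flat rim 110 mm above the table. Black side handles reach 122 mm from the axis along its own +y and -y, 72 to 84 mm high. Origin on the axis at table level.
- lid: Loose hot steel lid, 0.4 to 0.62 kg. Origin on its axis at the underside, z up. Plug 156 mm across, z 0 to 8 mm, loose inside the pot (6 mm clearance all round); flat flange 186 mm across, z 8 to 12 mm, lies on the rim, so closed the origin is 102 mm above the table. Upper face flat at z = 12 mm. A loop handle stands across the middle in the plane x = 0, a fitting beyond each end of it.
- loop (a point): Middle of the underside of the bar of the lid's fixed loop handle (lid z = 36 mm, so 24 mm clear over the lid). 6 mm round rod; the bar is straight along lid y for 25 mm each side of this point, legs at 34 mm. The lid swings freely on a hook here. Its centre of mass lies about 19 mm lower, but sideways along the bar up to about 14 mm either way: not known, to be felt.
- dial_top (a point): Top of the dial thermometer on the lid, 38 mm across, at lid y = -66 mm, z = 37 mm. It weighs 90 to 130 g.
- vent_top (a point): Top of the brass vent valve on the lid, 30 mm across, at lid y = +66 mm, z = 48 mm. It weighs anything from 35 to 205 g, which cannot be seen: hung from the middle of the bar, the lid may tip 30 degrees to either side. While the heavy side still lies on the rim, raising the hook 1 mm tips the lid about 0.6 degree.
- trivet: Fixed round wire trivet, 138 mm across, for the lid: the lid's underside rests on its wire ring, top 18 mm above the table. Origin in the middle at table level.
- lifter: Loose lid lifter, 0.16 kg, hanging upright in its holder. Origin straight below the handle's middle at the underside of the hook; z up along the handle, x the way the hook points. Wooden handle 26 mm (x) by 16 mm (y), z 85 to 165 mm; under it a steel heat guard 50 x 32 mm, z 81 to 85 mm; below, an 8 mm rod with the hook. Not reported while held.
- grip (a point): Where to grip the lifter: middle of its handle (lifter z = 130 mm), 16 mm thick along y. The axes are the lifter's.
- prong (a point): Top of the lifter's level prong, where the loop bar sits (lifter x = 0, z = 8 mm), straight under the handle. The rod comes down behind it at x = -10 mm and turns forward as the prong, 8 mm thick; its end turns up at x = 8 to 17 mm, tip at z = 15 mm. The 6 mm bar has 8 mm of play between rod and tip. To pass the tip under the bar keep the prong's underside 1 to 8 mm above the lid's face.
- holder: Fixed holder: base plate 100 x 80 x 8 mm with an upright open sleeve. Origin in the middle of the base at table level. With the lifter in it, the guard lies on the sleeve's rim, the lifter's origin is above this origin, 13.5 mm over the table, and its x is along the holder's x.
- sleeve_mouth (a point): Middle of the mouth of the holder's sleeve, 95 mm above the table, 1.5 mm towards the holder's +x. Sleeve 46 x 26 mm outside, 40 x 20 mm inside (x, y of the holder).
- tube_rack: Bystander: rack of capped sample tubes, 85 x 125 mm, 80 mm high, origin in the middle of the underside. Leave alone.
- glove_box: Bystander: small box of gloves, 80 x 150 x 60 mm, origin in the middle of the underside. Leave alone.
- swab_jar: Bystander: capped plastic jar, 62 mm across, 80 mm high, origin in the middle of the underside. Leave alone.
Not all that is in view belongs to the job. Of the things like the lifter, leave any that is red or white; of the rest the smaller one is meant.

How it is judged:
By the outcome, as a careful person would: the job done as asked, in the order asked, and still so for the second after the job is handed in, with the robot touching nothing.
It also fails if it takes over 72 s, if anything falls off the work surface, if the arm or the gripper's body presses on something with over 40 N, if the wrist force passes 120 N, or if a joint passes its speed limit or range.

### The arm

A 6-joint arm with a two-finger parallel gripper is mounted at the origin on the work surface. World frame = base frame: x ahead of the robot, y to its left, z up, the work surface at z = 0. Lengths are in mm, angles in degrees, forces in N, time in s.
With the tool pointing down it reaches from about 375 to 975 mm from the base axis. Payload 3.8 kg.
Tool frame: the origin (TCP) lies at the centre of the arm's flange, where the gripper is bolted on; the fingertips stand 173 mm ahead of it and the grasp point (between the pads) lies 155 mm ahead of it; y points along the fingers, z is the direction in which the jaws open and shut, and the axes are right-handed (so a half turn about y gives the same grasp; the last joint's range is limited). The gripper opens to 85 mm and grips with 20 to 120 N. Pads are 22 mm wide; open, the fingers measure 114 mm over their backs; the gripper's body (76 mm by 85 mm) begins 54 mm behind the grasp point. The pads swing forward as they close: fully open they stand 13 mm farther back than shut.
Start: joints at [71.224, 15.12, 91.902, -0, 72.978, -2.114], TCP at [193.533, 646.656, 404.68] pointing down, gripper open.
Joint ranges: [-150.88, 150.88], [-54.13, 125.18], [17.81, 147.31], [-75.09, 255.09], [0, 152.58], [-146.25, 146.25]. Speed limits (degrees/s): [147.25, 147.25, 180, 180, 180, 180].

### API

Orientations are given as a 3x3 rotation matrix whose columns are the frame's x, y, z axes.
In Python, from workcell import monitor, eyes, env gives the robot as it stands. The module is installed in compiled form; this text tells all that it offers.
- The arm moves only by the tool step_arm, never from a script. Its argument "deltas" is a list of rows, each a list of 5 numbers: the shift along the tool's x, y, z in cm, then the turn about the tool's y in rad, then the closure, from -1 (fully open) to 1 (shut). In form: [[dx, dy, dz, twist, grip], ...]. A call has 1 to 12 rows; each row is the pose to reach, as a shift and turn from the pose commanded when the call began, along the tool's axes at that moment; what a row does not reach only later rows make up. A row lasts 1/10 s, in which the tool goes at most 50 mm and 8.59 degrees, less where a joint would pass 70% of its speed; a pose out of reach is approached as far as the arm can. A call with a gripper value outside its range is refused whole. The fingers move at their own pace and stop on an object; the grip force is fixed at half the most. Time passes only in rows, so rows that repeat a pose let the fingers close. It gives the time, the measured TCP pose, the force and the opening at its end, in the units of the state.
- monitor.read_state(): the state, without advancing time (a new reading comes with each control period).
- eyes.get_image(name): name is "scene" or "side" or "wrist"; returns a dict with "image" (420x560x3 uint8, red, green, blue), "vertical_fov" (degrees; the focal length in pixels is half the picture's height over the tangent of half this angle, whatever the lens; pixels are square), "cx", "cy" (the principal point, pixels), "extrinsics" (4x4, takes a point from camera to world coordinates); the wrist camera has in their place "T_tool_cam" (4x4, takes a point from camera to tool coordinates, whose origin is the TCP and whose axes are the tool frame's). Camera axes: x right, y down, z forward; pixel columns grow to the right and rows downward; lengths in mm; the calibration is good to about 2 mm. The wrist camera is an equidistant fisheye: a pixel r from the principal point sees the ray r / f radians off the axis. A picture is of the moment at which its call begins: read the wrist's pose just before it. There is no depth.
- env.job_done(): hands the job in, once; it reports no verdict.
The state is a dict: "time_s": time; "qpos": joint angles; "qvel": joint speeds; "joint_efforts": joint torques, N m; "tcp_pos": TCP position; "eef_rot": TCP orientation; "force": force on the tool from outside, world axes, zero at the start; "ft_torque": the same for the moment, N m; "opening": opening from 0.0 (shut) to 1.0 (fully open).
Only numpy, scipy, OpenCV 4.12 (cv2) and the standard library are available. Lean on these libraries where they do the work, as an engineer would, in place of code of your own. Each camera call takes 0.05 s, during which the arm holds its last target.

## Working session

There is one attempt and no reset: what is moved stays moved. The work goes in short steps, Python scripts to look and compute and a tool call to move; the robot and the scene stay as the last step left them, time stands still between calls to the robot, and variables do not carry over. Pictures are saved under pics/ and viewed, and the job is handed in when it is done.

Besides the shell and the picture viewer there is one more tool, called after "Emit:" by a JSON object that holds its "method" and its "body", one argument or row to a line. step_arm: Moves the arm, as the interface text tells. Its arguments: {"type":"object","properties":{"deltas":{"type":"array"}},"required":["deltas"]}

```bash
mkdir -p pics; python3 - <<'E'
from workcell import monitor, eyes, env
import cv2, numpy as np, pickle
s=monitor.read_state()
for k,v in s.items(): print(k,np.round(v,3).tolist())
for n in ["scene","side","wrist"]:
    d=eyes.get_image(n); cv2.imwrite(f"pics/{n}0.png",d["image"][:,:,::-1]); pickle.dump(d,open(f"pics/{n}0.pkl","wb"))
    print(n,{k:np.round(v,3).tolist() for k,v in d.items() if k!="image"})
E
```

```text
time_s 0.0
qpos [71.225, 15.17, 91.982, 0.001, 72.977, -2.113]
qvel [0.013, -0.122, -0.152, -0.005, 0.055, -0.03]
joint_efforts [0.002, -51.511, -36.732, 0.0, 0.013, 0.0]
tcp_pos [193.415, 646.334, 403.339]
eef_rot [[0.958, -0.001, 0.287], [-0.287, -0.002, 0.958], [-0.0, -1.0, -0.002]]
force [0.127, -0.244, 0.225]
ft_torque [0.011, 0.002, 0.047]
opening 1.001
scene {'vertical_fov': 52.539, 'cx': 276.014, 'cy': 211.053, 'extrinsics': [[-0.735, 0.525, -0.429, 1077.841], [0.677, 0.586, -0.445, 543.127], [0.018, -0.618, -0.786, 1164.028], [0.0, 0.0, 0.0, 1.0]]}
side {'vertical_fov': 51.592, 'cx': 277.135, 'cy': 210.99, 'extrinsics': [[0.705, -0.461, 0.539, -179.505], [-0.709, -0.455, 0.539, -768.658], [-0.003, -0.762, -0.648, 974.521], [0.0, 0.0, 0.0, 1.0]]}
wrist {'vertical_fov': 65.706, 'cx': 281.475, 'cy': 211.972, 'T_tool_cam': [[0.001, 0.952, 0.307, -78.933], [-0.0, -0.307, 0.952, 30.587], [1.0, -0.001, 0.0, -0.373], [0.0, 0.0, 0.0, 1.0]]}
```

View pics/scene0.png

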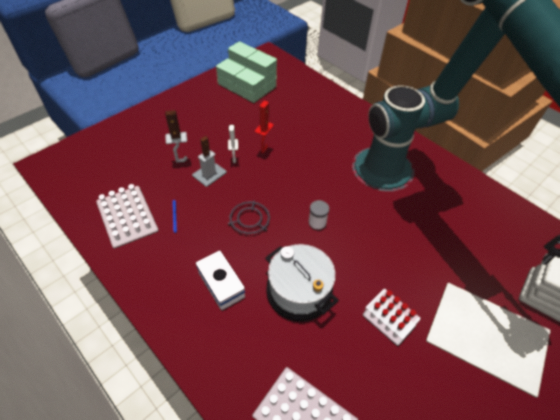

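View pics/side0.png

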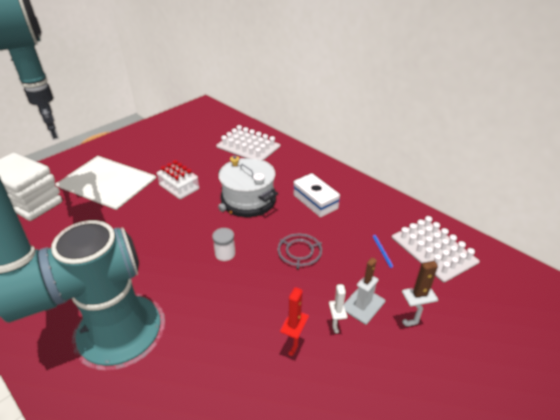

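View pics/wrist0.png

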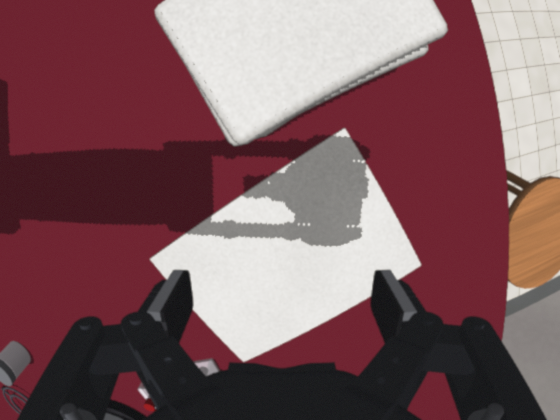

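The lifter could be any of four. In the scene view these are the large brown one at (175,130), the small brown one in the grey holder at (206,150), the white one at (233,140) and the red one at (264,115). By the description it is the small brown one at (206,150). I'll check that in close crops.

```bash
cat > h.py <<'E'
import numpy as np, cv2, pickle
from scipy.optimize import least_squares
def f_of(d): return d["image"].shape[0]/2/np.tan(np.radians(d["vertical_fov"]/2))
def ray(d,px,tcp=None):
    f=f_of(d); u=(px[0]-d["cx"]); v=(px[1]-d["cy"])
    if "extrinsics" in d:
        T=np.array(d["extrinsics"]); r=np.array([u/f,v/f,1])
    else:
        R,p=tcp; M=np.eye(4);M[:3,:3]=R;M[:3,3]=p; T=M@np.array(d["T_tool_cam"])
        rr=np.hypot(u,v); th=rr/f; r=np.array([np.sin(th)*u/max(rr,1e-9),np.sin(th)*v/max(rr,1e-9),np.cos(th)])
    r=T[:3,:3]@r; return T[:3,3],r/np.linalg.norm(r)
def atz(d,px,z,tcp=None):
    o,r=ray(d,px,tcp); return o+r*(z-o[2])/r[2]
def tri(rs):
    A=np.zeros((3,3));b=np.zeros(3)
    for o,r in rs:
        P=np.eye(3)-np.outer(r,r);A+=P;b+=P@o
    x=np.linalg.solve(A,b); return x,[np.linalg.norm((np.eye(3)-np.outer(r,r))@(x-o)) for o,r in rs]
def proj(d,p,tcp=None):
    f=f_of(d)
    if "extrinsics" in d: T=np.array(d["extrinsics"])
    else:
        M=np.eye(4);M[:3,:3]=tcp[0];M[:3,3]=tcp[1];T=M@np.array(d["T_tool_cam"])
    c=T[:3,:3].T@(np.array(p,float)-T[:3,3])
    if "extrinsics" in d: return np.array([d["cx"]+f*c[0]/c[2],d["cy"]+f*c[1]/c[2]])
    th=np.arctan2(np.hypot(c[0],c[1]),c[2]); n=np.hypot(c[0],c[1]); return np.array([d["cx"]+f*th*c[0]/n,d["cy"]+f*th*c[1]/n])
def load(n): return pickle.load(open(f"pics/{n}.pkl","rb"))
def crop(n,x0,y0,w,h,k,out,marks=[]):
    d=load(n); im=d["image"][y0:y0+h,x0:x0+w,::-1]; im=cv2.resize(im,None,fx=k,fy=k,interpolation=cv2.INTER_CUBIC)
    for m in marks: cv2.circle(im,(int((m[0]-x0+.5)*k),int((m[1]-y0+.5)*k)),3,(255,255,0),1)
    cv2.imwrite(f"pics/{out}.png",im)
def snap(n,name):
    from workcell import monitor, eyes
    s=monitor.read_state(); d=eyes.get_image(n); d["tcp"]=(np.array(s["eef_rot"]),np.array(s["tcp_pos"]))
    pickle.dump(d,open(f"pics/{name}.pkl","wb")); cv2.imwrite(f"pics/{name}.png",d["image"][:,:,::-1]); return d
E
python3 - <<'E'
from h import *
a=crop
crop("scene0",155,95,130,100,6,"c1"); crop("side0",270,245,180,120,4,"c2")
crop("scene0",190,185,160,140,4,"c3"); crop("side0",190,140,170,140,4,"c4")
E
```

```text
(no output)
```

View pics/c1.png

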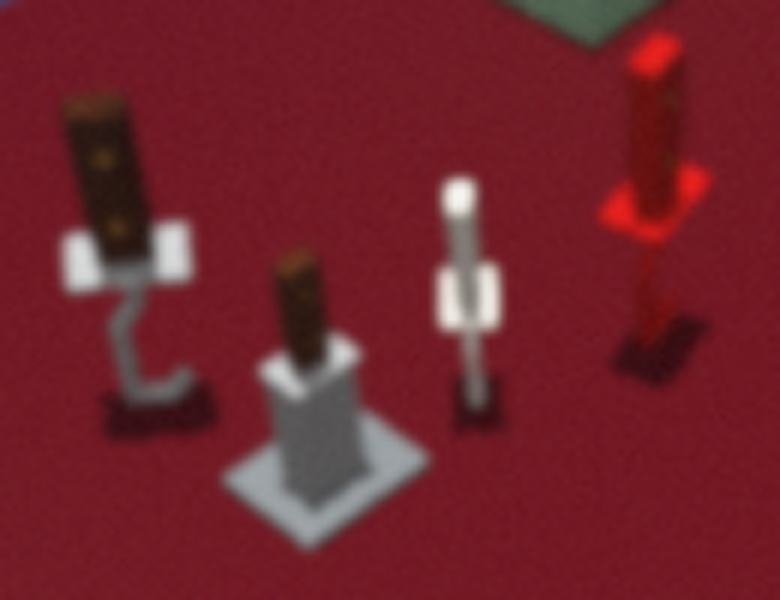

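View pics/c2.png

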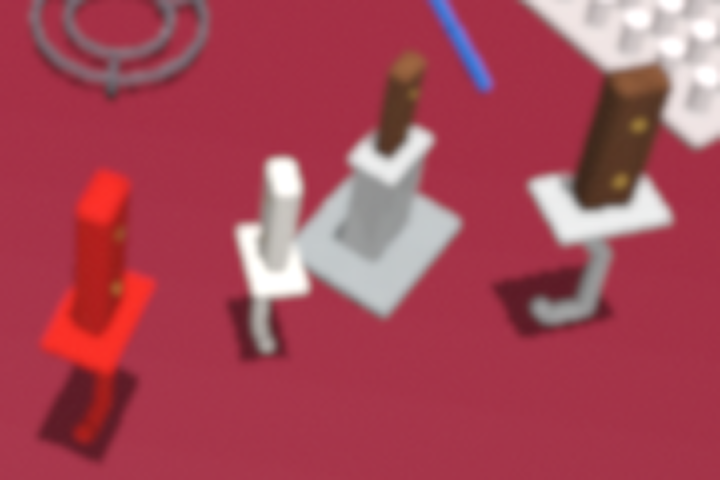

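View pics/c3.png

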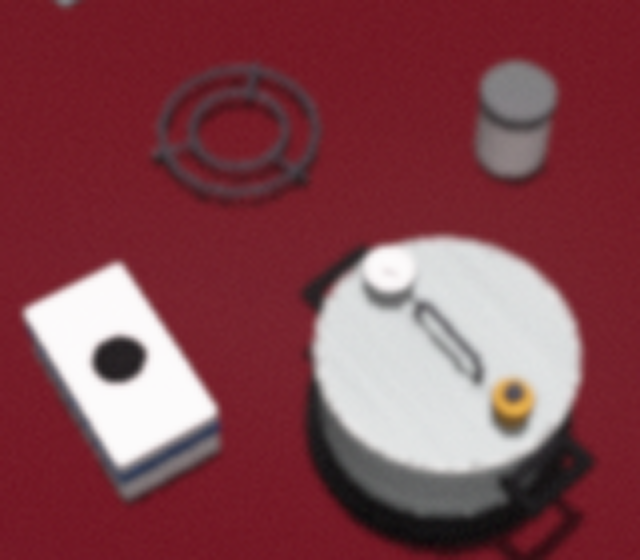

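View pics/c4.png

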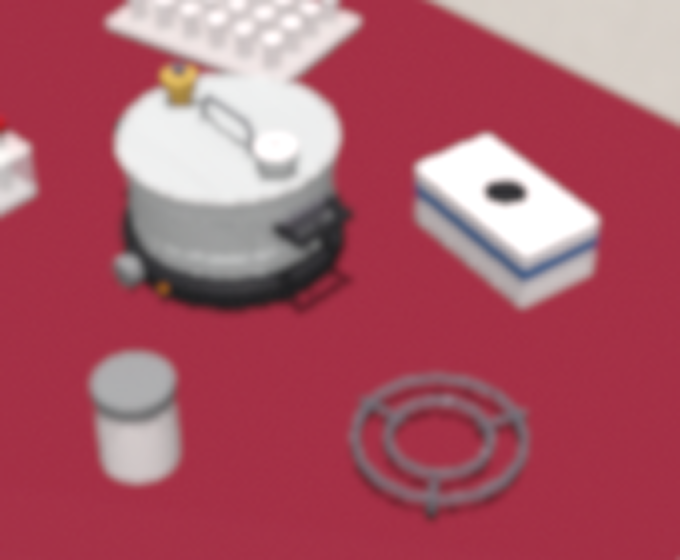

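```bash
python3 - <<'E'
from h import *
sc,si=load("scene0"),load("side0")
C={"c1":(sc,155,95,6),"c2":(si,270,245,4),"c3":(sc,190,185,4),"c4":(si,190,140,4)}
def P(c,x,y):
    d,x0,y0,k=C[c]; return d,((x+.5)/k-.5+x0,(y+.5)/k-.5+y0)
def Z(n,c,x,y,z): print(n,c,np.round(atz(*P(c,x,y),z),1))
def T(n,*l):
    x,r=tri([ray(*P(*q)) for q in l]); print(n,np.round(x,1),np.round(r,1))
T("handletop",("c1",298,257),("c2",410,62))
Z("ht","c1",298,257,178.5);Z("ht","c2",410,62,178.5)
for q in [(222,480),(310,550),(430,460)]: Z("base","c1",*q,8)
for q in [(462,222),(385,318),(300,238)]: Z("base","c2",*q,8)
for q in [(260,370),(300,398),(362,353),(330,333)]: Z("guard","c1",*q,98.5)
for q in [(348,157),(388,185),(435,138)]: Z("guard","c2",*q,98.5)
T("dial",("c3",390,267),("c4",277,146));Z("dial","c3",390,267,139);Z("dial","c4",277,146,139)
T("vent",("c3",515,390),("c4",179,70));Z("vent","c3",515,390,150);Z("vent","c4",179,70,150)
T("loop end dial",("c3",420,304),("c4",252,142))
T("loop end vent",("c3",480,366),("c4",208,100))
# ellipse fits for flange: rim extreme points at lid z ~114
import itertools
for c,pts in {"c3":[(318,340),(445,238),(580,350),(350,435),(440,472),(540,430),(540,275)],"c4":[(115,145),(140,100),(342,135),(230,202),(150,180),(300,185),(325,100)]}.items():
    W=np.array([atz(*P(c,*q),114) for q in pts])[:,:2]
    s=least_squares(lambda v:np.hypot(*(W-v[:2]).T)-v[2],[*W.mean(0),90]); print("lid",c,s.x.round(1),s.fun.round(1))
for c,pts in {"c3":[(157,130),(240,66),(321,130),(240,196),(185,85),(298,85)],"c4":[(350,437),(440,374),(529,437),(440,502),(380,390),(500,395)]}.items():
    W=np.array([atz(*P(c,*q),15) for q in pts])[:,:2]
    s=least_squares(lambda v:np.hypot(*(W-v[:2]).T)-v[2],[*W.mean(0),70]); print("trivet",c,s.x.round(1),s.fun.round(1))
T("jar",("c3",517,95),("c4",133,383)); 
for q in [(120,262),(22,312),(122,470),(218,412)]: Z("glove","c3",*q,60)
for (d,p,n) in [(sc,(175,118),"bigl"),(sc,(233,128),"white"),(sc,(264,105),"red")]: print(n,atz(d,p,178).round(0))
E
```

```text
handletop [ 509.6 -409.   182.3] [2.5 2.5]
ht c1 [ 506.1 -410.4  178.5]
ht c2 [ 515.3 -408.7  178.5]
base c1 [ 563. -444.    8.]
base c1 [ 557.4 -362.1    8. ]
base c1 [ 457.3 -372.4    8. ]
base c2 [ 564.8 -445.6    8. ]
base c2 [ 463.2 -454.4    8. ]
base c2 [ 475.3 -374.5    8. ]
guard c1 [ 535.  -423.9   98.5]
guard c1 [ 531.4 -389.8   98.5]
guard c1 [ 481.6 -395.5   98.5]
guard c1 [ 485.5 -421.6   98.5]
guard c2 [ 487.3 -393.3   98.5]
guard c2 [ 486.7 -425.4   98.5]
guard c2 [ 540.5 -424.1   98.5]
dial [596.   92.2 141.1] [1.5 1.5]
dial c3 [593.9  92.3 139. ]
dial c4 [598.9  93.3 139. ]
vent [605.1 223.4 150.2] [1.1 1.1]
vent c3 [604.1 224.1 150. ]
vent c4 [606.  222.7 150. ]
loop end dial [596.2 123.6 129.2] [1.7 1.7]
loop end vent [604.3 188.9 136.2] [2.8 2.8]
lid c3 [599.8 156.9  93.4] [-2.9  0.2  1.7  2.7  2.  -4.6  1. ]
lid c4 [607.2 161.5  95.3] [ 2.6  0.1  0.3  1.4 -4.   0.7 -1.1]
trivet c3 [ 535.1 -147.8   69.2] [ 0.6  0.5 -0.  -0.2 -0.9  0. ]
trivet c4 [ 539.9 -146.5   68.8] [ 0.1  1.1  0.6 -0.1 -0.5 -1.2]
jar [372.9  13.8  77.3] [0.3 0.3]
glove c3 [707.6 -84.5  60. ]
glove c3 [789.6 -98.4  60. ]
glove c3 [813.8  53.8  60. ]
glove c3 [734.4  64.2  60. ]
bigl [ 522. -560.  178.]
white [ 403. -384.  178.]
red [ 238. -407.  178.]
```

```bash
cat > g.py <<'E'
# usage: from cmd pose (x,y,z,yaw deg of tool x) to target -> dx dy dz(cm), twist(rad)
import json,sys,numpy as np
def get(): return np.array(json.load(open("cmd.json")))
def deltas(t,c=None):
    c=get() if c is None else c; a=np.radians(c[3]); X=np.array([np.cos(a),np.sin(a),0]);Y=np.array([0,0,-1.]);Zz=np.cross(X,Y)
    v=(np.array(t[:3])-c[:3])/10; return [round(float(q),3) for q in (v@X,v@Y,v@Zz,-np.radians(t[3]-c[3]))]
def applied(d):  # record last row applied
    c=get(); a=np.radians(c[3]); X=np.array([np.cos(a),np.sin(a),0]);Y=np.array([0,0,-1.]);Zz=np.cross(X,Y)
    p=c[:3]+10*(d[0]*X+d[1]*Y+d[2]*Zz); json.dump([*p,c[3]-np.degrees(d[3])],open("cmd.json","w")); print("cmd",get().round(2))
if __name__=="__main__":
    v=[float(q) for q in sys.argv[2:]]
    if sys.argv[1]=="t": print("cmd",get().round(2),"->",deltas(v))
    else: applied(v)
E
echo '[193.533,646.656,404.68,-16.662]'>cmd.json; python3 g.py t 640 160 404.68 -106.662
```

```text
cmd [193.53 646.66 404.68 -16.66] -> [56.726, 0.0, -33.821, 1.571]
```

Emit:
{"method": "step_arm", "body": {
  "deltas": [
    [56.7,0,-33.8,1.571,-1],
    [56.7,0,-33.8,1.571,-1],
    [56.7,0,-33.8,1.571,-1],
    [56.7,0,-33.8,1.571,-1],
    [56.7,0,-33.8,1.571,-1],
    [56.7,0,-33.8,1.571,-1],
    [56.7,0,-33.8,1.571,-1],
    [56.7,0,-33.8,1.571,-1],
    [56.7,0,-33.8,1.571,-1],
    [56.7,0,-33.8,1.571,-1],
    [56.7,0,-33.8,1.571,-1],
    [56.7,0,-33.8,1.571,-1]
  ]
}}

```text
time_s: 1.35
tcp_pos: [600.1, 202.7, 404.4]
eef_rot: [[-0.289, -0.0, 0.957], [-0.957, 0.0, -0.289], [0.0, -1.0, -0.0]]
force: [0.4, 0.1, -0.4]
opening: 1.0
```

```bash
python3 - <<'E'
from h import *
d=snap("wrist","w1"); from workcell import monitor; s=monitor.read_state(); print(np.round(s["tcp_pos"],2),np.round(s["qvel"],1),np.round(s["qpos"],1)); print(np.round(s['eef_rot'],4).tolist())
E
```

```text
[604.47 197.36 404.37] [ 3.6 -1.7  2.5  1.9  1.5  7.1] [15.9 10.9 97.1 -0.4 71.9 32.9]
[[-0.2908, 0.0044, 0.9568], [-0.9568, -0.0049, -0.2908], [0.0034, -1.0, 0.0056]]
```

View pics/w1.png

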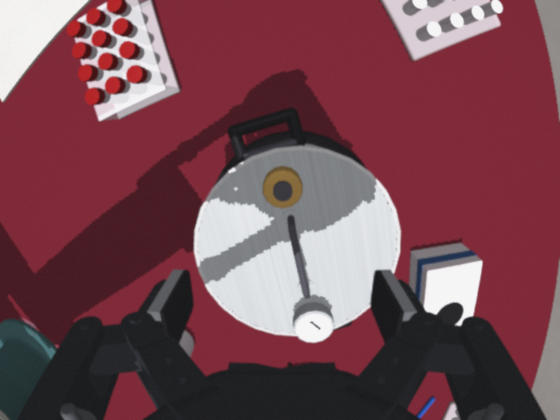

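```bash
echo '[604.47,197.36,404.68,-106.9]'>cmd.json; python3 - <<'E'
from h import *
d=load("w1"); t=d["tcp"]; print(t[1])
for n,p,z in [("dial",(313,325),139),("vent",(283,188),150),("le_v",(291,218),138),("le_d",(307,296),138)]: print(n,atz(d,p,z,t).round(1))
W=np.array([atz(d,p,114,t) for p in [(194,235),(400,240),(300,146),(240,165),(365,175),(205,280),(250,325),(385,290)]])[:,:2]
s=least_squares(lambda v:np.hypot(*(W-v[:2]).T)-v[2],[*W.mean(0),90]); print(s.x.round(1),s.fun.round(1))
E
python3 g.py t 560 -150 404.68 -174.2
```

```text
[600.14610646 202.74386269 404.41523096]
dial [596.6  95.1 139. ]
vent [607.7 225.6 150. ]
le_v [605.9 198.4 138. ]
le_d [599.4 126.7 138. ]
[601.4 156.2  92.5] [ 1.5  0.6  1.6  0.2 -3.2 -1.5 -0.6  1.3]
cmd [ 604.47  197.36  404.68 -106.9 ] -> [34.529, 0.0, 5.843, 1.175]
```

```bash
python3 g.py t 530 -390 404.68 -174.2
```

```text
cmd [ 604.47  197.36  404.68 -106.9 ] -> [58.364, 0.0, 9.949, 1.175]
```

Emit:
{"method": "step_arm", "body": {
  "deltas": [
    [58.4,0,9.9,1.175,-1],
    [58.4,0,9.9,1.175,-1],
    [58.4,0,9.9,1.175,-1],
    [58.4,0,9.9,1.175,-1],
    [58.4,0,9.9,1.175,-1],
    [58.4,0,9.9,1.175,-1],
    [58.4,0,9.9,1.175,-1],
    [58.4,0,9.9,1.175,-1],
    [58.4,0,9.9,1.175,-1],
    [58.4,0,9.9,1.175,-1],
    [58.4,0,9.9,1.175,-1],
    [58.4,0,9.9,1.175,-1]
  ]
}}

```text
time_s: 2.6
tcp_pos: [525.7, -385.5, 404.3]
eef_rot: [[-0.995, -0.0, 0.104], [-0.104, -0.0, -0.995], [0.0, -1.0, 0.0]]
force: [0.8, 0.5, 0.3]
opening: 1.0
```

Emit:
{"method": "step_arm", "body": {
  "deltas": [
    [0,0,0,0,-1],
    [0,0,0,0,-1],
    [0,0,0,0,-1]
  ]
}}

```text
time_s: 2.9
tcp_pos: [526.6, -382.3, 404.2]
eef_rot: [[-0.994, -0.001, 0.105], [-0.105, 0.001, -0.994], [0.0, -1.0, -0.001]]
force: [-0.3, 0.9, -0.8]
opening: 1.001
```

```bash
python3 - <<'E'
from h import *
d=snap("wrist","w2"); print(d["tcp"][1].round(2),np.round(d["tcp"][0],4).tolist())
E
```

```text
[ 526.56 -382.31  404.24] [[-0.9945, -0.0006, 0.1051], [-0.1051, 0.0012, -0.9945], [0.0005, -1.0, -0.0012]]
```

View pics/w2.png

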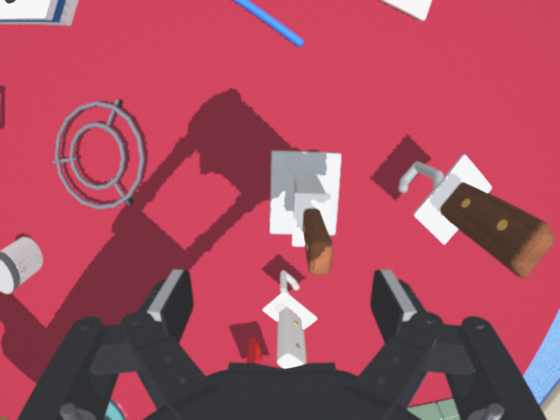

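```bash
python3 - <<'E'
from h import *
crop("w2",250,130,110,160,5,"c5")
crop("w2",40,85,120,140,5,"c6")
E
```

```text
(no output)
```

View pics/c5.png

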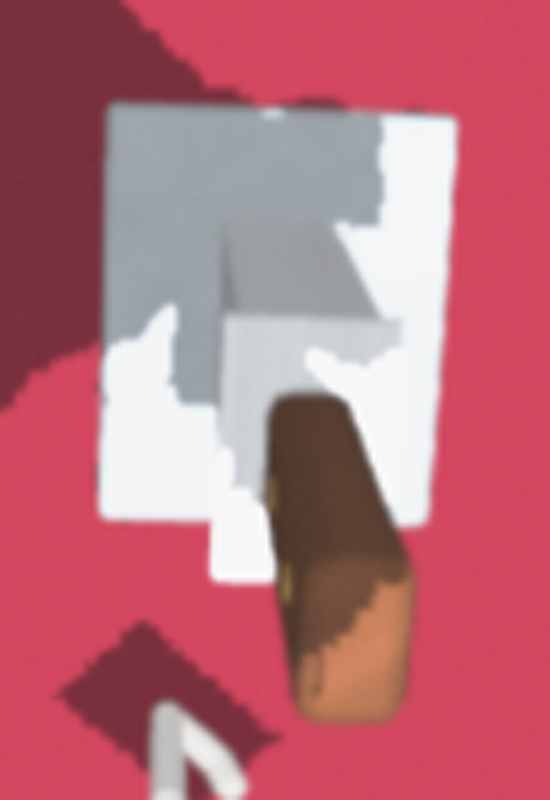

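View pics/c6.png

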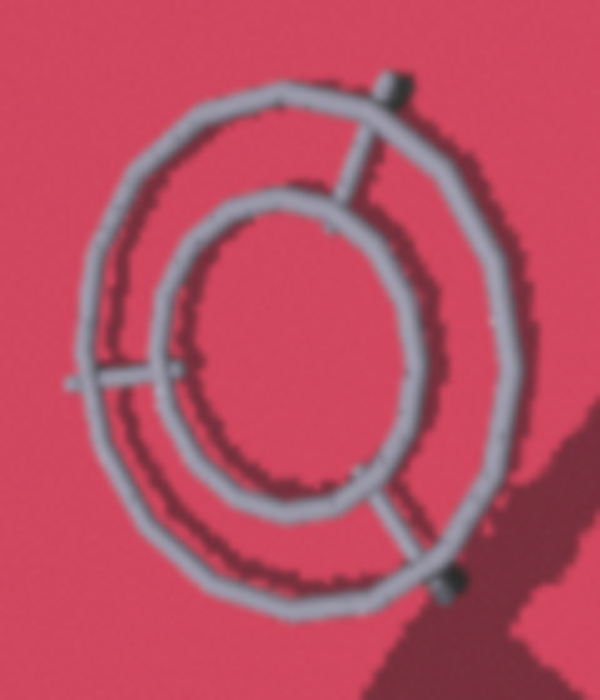

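```bash
python3 - <<'E'
from h import *
d=load("w2"); t=d["tcp"]
def A(x,y,z,x0=250,y0=130,k=5): return atz(d,((x+.5)/k-.5+x0,(y+.5)/k-.5+y0),z,t)
B=np.array([A(x,y,8) for x,y in [(106,103),(458,117),(431,526),(99,519)]]); print(B.round(1).tolist(),B.mean(0).round(1))
for e in [B[0]-B[3],B[1]-B[2],B[0]-B[1],B[3]-B[2]]: print(np.linalg.norm(e).round(1),np.degrees(np.arctan2(e[1],e[0])).round(1))
for x,y in [(224,315),(402,320),(210,581)]: print("guard",A(x,y,98.5).round(1))
for x,y in [(285,555),(413,565),(400,722),(300,720),(350,640)]: print("top",A(x,y,178.5).round(1))
W=np.array([A(x,y,16,40,85) for x,y in [(77,340),(283,82),(521,360),(295,620),(125,170),(445,165),(140,520),(490,490)]])[:,:2]
s=least_squares(lambda v:np.hypot(*(W-v[:2]).T)-v[2],[*W.mean(0),70]); print("triv",s.x.round(1),s.fun.round(1))
E
```

```text
[[558.3, -366.4, 8.0], [564.2, -446.3, 8.0], [464.6, -455.0, 8.0], [458.2, -374.2, 8.0]] [ 511.3 -410.5    8. ]
100.4 4.5
100.0 5.0
80.1 94.2
81.0 94.5
guard [ 534.8 -392.4   98.5]
guard [ 537.3 -423.8   98.5]
guard [ 484.2 -395.8   98.5]
top [ 523.9 -398.8  178.5]
top [ 524.1 -415.9  178.5]
top [ 500.6 -418.   178.5]
top [ 499.7 -404.2  178.5]
top [ 512.5 -409.2  178.5]
triv [ 538.  -148.9   68. ] [ 0.1 -0.   0.9  0.8  0.6 -0.8 -1.1 -0.5]
```

```bash
echo '[526.56,-382.31,404.24,-173.97]'>cmd.json; python3 g.py t 511.3 -409.8 404.24 -175.3
```

```text
cmd [ 526.56 -382.31  404.24 -173.97] -> [1.806, 0.0, 2.573, 0.023]
```

Emit:
{"method": "step_arm", "body": {
  "deltas": [
    [1.81,0,2.57,0.023,-1],
    [1.81,0,2.57,0.023,-1],
    [1.81,3,2.57,0.023,-1],
    [1.81,6,2.57,0.023,-1],
    [1.81,6,2.57,0.023,-1],
    [1.81,6,2.57,0.023,-1]
  ]
}}

```text
time_s: 3.55
tcp_pos: [511.5, -409.4, 344.4]
eef_rot: [[-0.997, -0.001, 0.083], [-0.083, 0.001, -0.997], [0.001, -1.0, -0.001]]
force: [1.4, 0.1, 0.4]
opening: 1.0
```

```bash
python3 - <<'E'
from h import *
d=snap("wrist","w3"); R=d["tcp"][0];print(d["tcp"][1].round(2),np.degrees(np.arctan2(R[1,0],R[0,0])),R[:,1].round(4))
crop("w3",200,180,160,200,4,"c7",[proj(d,p,d["tcp"]) for p in [(511.3,-409.8,178.5),(511.3,-409.8,98.5)]])
E
```

```text
[ 511.49 -409.44  344.41] -175.22804079926738 [-0.0012  0.0013 -1.    ]
```

View pics/c7.png

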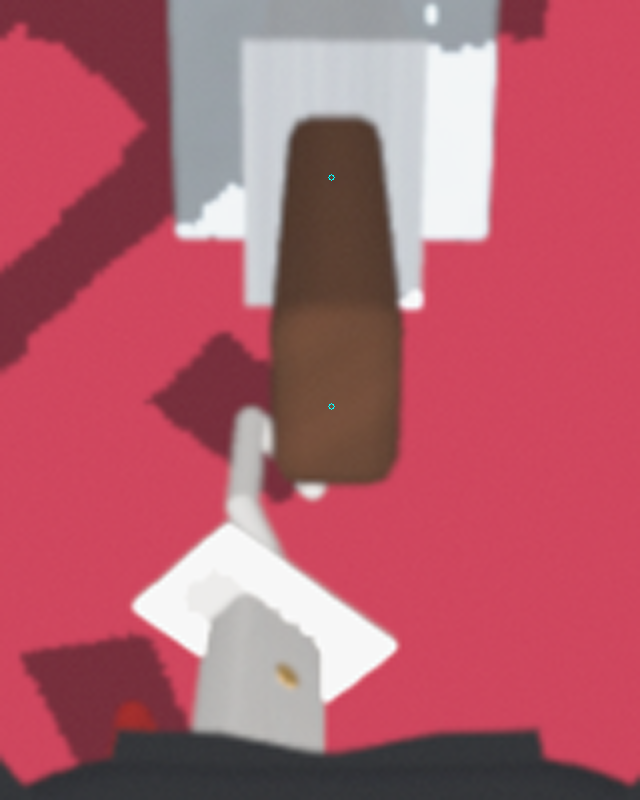

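Emit:
{"method": "step_arm", "body": {
  "deltas": [
    [-0.1,2.5,0,0,-1],
    [-0.1,4.6,0,0,-1],
    [-0.1,4.6,0,0,-1],
    [-0.1,4.6,0,0,1],
    [-0.1,4.6,0,0,1],
    [-0.1,4.6,0,0,1],
    [-0.1,4.6,0,0,1],
    [-0.1,4.6,0,0,1],
    [-0.1,4.6,0,0,1],
    [-0.1,4.6,0,0,1],
    [-0.1,4.6,0,0,1]
  ]
}}

```text
time_s: 4.7
tcp_pos: [512.4, -410.8, 299.6]
eef_rot: [[-0.997, 0.001, 0.082], [-0.082, -0.001, -0.997], [-0.001, -1.0, 0.001]]
force: [0.5, 2.0, 5.2]
opening: 0.182
```

```bash
python3 - <<'E'
from h import *
d=snap("wrist","w4"); R=d["tcp"][0];print(d["tcp"][1].round(2),np.degrees(np.arctan2(R[1,0],R[0,0])),R[:,1].round(4))
from workcell import monitor; s=monitor.read_state(); print(s["opening"],np.round(s["force"],2),np.round(s["ft_torque"],3))
E
```

```text
[ 512.4  -410.82  299.65] -175.31309881277983 [ 1.e-03 -7.e-04 -1.e+00]
0.17696687194470845 [-0.29  0.93  5.89] [0.168 0.122 0.025]
```

View pics/w4.png

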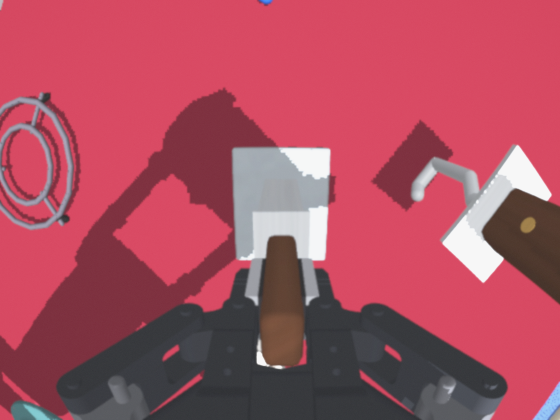

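Emit:
{"method": "step_arm", "body": {
  "deltas": [
    [0,-0.5,0,0,1],
    [0,-2.0,0,0,1],
    [0,-4.5,0,0,1],
    [0,-7.5,0,0,1],
    [0,-11,0,0,1],
    [0,-14,0,0,1],
    [0,-14,0,0,1],
    [0,-14,0,0,1]
  ]
}}

```text
time_s: 5.55
tcp_pos: [512.2, -410.7, 439.9]
eef_rot: [[-0.997, 0.002, 0.082], [-0.082, -0.001, -0.997], [-0.001, -1.0, 0.002]]
force: [0.3, -0.7, -2.1]
opening: 0.173
```

```bash
python3 - <<'E'
from h import *
d=snap("wrist","w5"); R=d["tcp"][0];print(d["tcp"][1].round(2),np.degrees(np.arctan2(R[1,0],R[0,0])),R[:,1].round(4))
from workcell import monitor; s=monitor.read_state(); print(s["opening"],np.round(s["force"],2),np.round(s["ft_torque"],3))
snap("scene","sc5"); snap("side","si5")
p=d["tcp"][1]
for n,x0,y0 in (("sc5",150,60),("si5",320,190)): crop(n,x0,y0,130,120,5,"c_"+n)
E
```

```text
[ 512.15 -410.69  439.91] -175.3133916205805 [ 0.0015 -0.0014 -1.    ]
0.17961718359824533 [ 0.73 -0.07 -2.11] [ 0.02  -0.015 -0.014]
```

View pics/c_sc5.png

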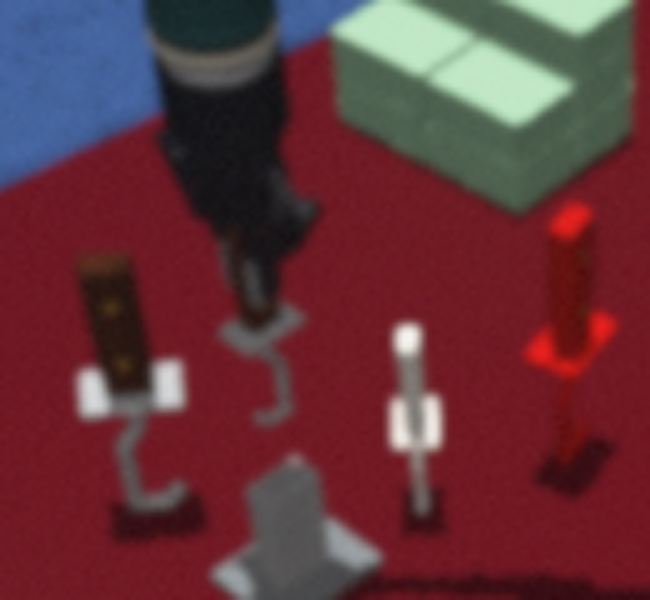

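View pics/c_si5.png

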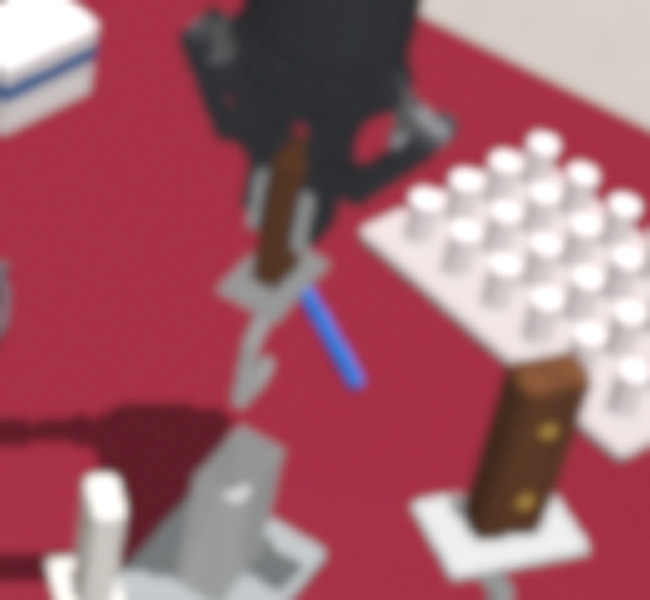

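View pics/w5.png

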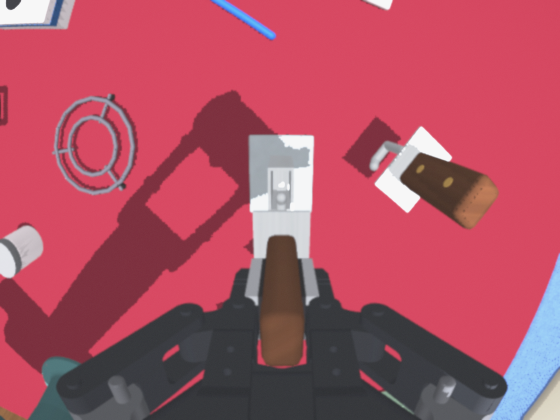

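The held lifter shows the prong pointing to world +x (in c_sc5 the rod is at (285,370) and the prong runs left to (258,415)). I'll carry it over to the robot side of the lid.

```bash
echo '[512.15,-410.69,439.91,-175.31]'>cmd.json; python3 g.py t 550 159 450 -184.8;python3 - <<'E'
from h import *
a,b=load("sc5"),load("si5")
def P(d,x,y,x0,y0): return ray(d,((x+.5)/5-.5+x0,(y+.5)/5-.5+y0))
print(tri([P(a,285,408,150,60),P(b,240,400,320,190)]))
print(tri([P(a,262,325,150,60),P(b,268,285,320,190)]))
E
```

```text
cmd [ 512.15 -410.69  439.91 -175.31] -> [-8.43, -1.009, -56.469, 0.166]
(array([ 499.2166198 , -410.09583088,  157.2597926 ]), [np.float64(0.10228209649326922), np.float64(0.10228209649329137)])
(array([ 506.10726527, -410.34636185,  234.08377033]), [np.float64(1.1018298507035345), np.float64(1.101829850703622)])
```

Emit:
{"method": "step_arm", "body": {
  "deltas": [
    [-0.2,-0.05,-1.5,0.0,1],
    [-0.6,-0.2,-4.5,0.01,1],
    [-1.2,-0.3,-8.5,0.03,1],
    [-1.9,-0.4,-13,0.05,1],
    [-2.6,-0.5,-17.5,0.07,1],
    [-3.3,-0.6,-22,0.09,1],
    [-4.0,-0.7,-26.5,0.1,1],
    [-4.6,-0.8,-31,0.12,1],
    [-5.3,-0.9,-35.5,0.13,1],
    [-6.0,-1.0,-40,0.15,1],
    [-6.7,-1.0,-44.5,0.166,1],
    [-7.3,-1.0,-49,0.166,1]
  ]
}}

```text
time_s: 6.9
tcp_pos: [543.8, 86.2, 447.7]
eef_rot: [[-0.996, -0.002, -0.084], [0.084, 0.0, -0.996], [0.002, -1.0, -0.0]]
force: [0.3, -0.4, -2.4]
opening: 0.182
```

Emit:
{"method": "step_arm", "body": {
  "deltas": [
    [-0.5,0,-3.3,0,1],
    [-0.9,0,-5.6,0,1],
    [-1.1,0,-6.9,0,1],
    [-1.1,0,-7.4,0,1],
    [-1.1,0,-7.4,0,1],
    [-1.1,0,-7.4,0,1]
  ]
}}

```text
time_s: 7.5
tcp_pos: [561.8, 155.6, 448.4]
eef_rot: [[-0.996, -0.001, -0.085], [0.085, -0.001, -0.996], [0.001, -1.0, 0.001]]
force: [-0.4, 0.3, -2.0]
opening: 0.176
```

```bash
python3 - <<'E'
from h import *
d=snap("wrist","w6"); R=d["tcp"][0];print(d["tcp"][1].round(2),np.degrees(np.arctan2(R[1,0],R[0,0])),R[:,1].round(4))
from workcell import monitor; s=monitor.read_state(); print(s["opening"],np.round(s["force"],2),np.round(s["ft_torque"],3),np.round(s["qpos"],1))
E
```

```text
[561.84 155.63 448.41] 175.13036914022112 [-7.e-04 -7.e-04 -1.e+00]
0.1802679393770631 [-0.35 -0.18 -2.29] [ 0.009 -0.02   0.024] [ 13.    3.8 100.4  -0.   75.9 107.9]
```

View pics/w6.png

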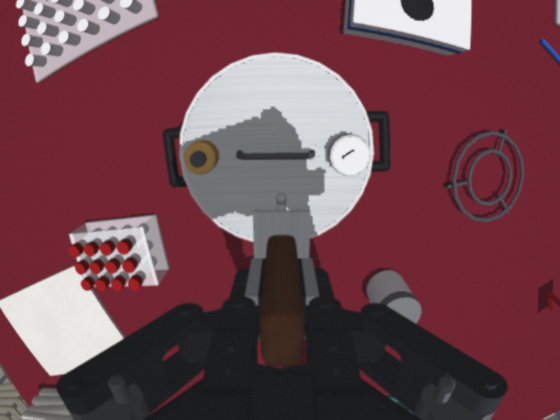

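```bash
python3 - <<'E'
from h import *
crop("w6",165,45,220,210,3.6,"c8")
E
```

```text
(no output)
```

View pics/c8.png

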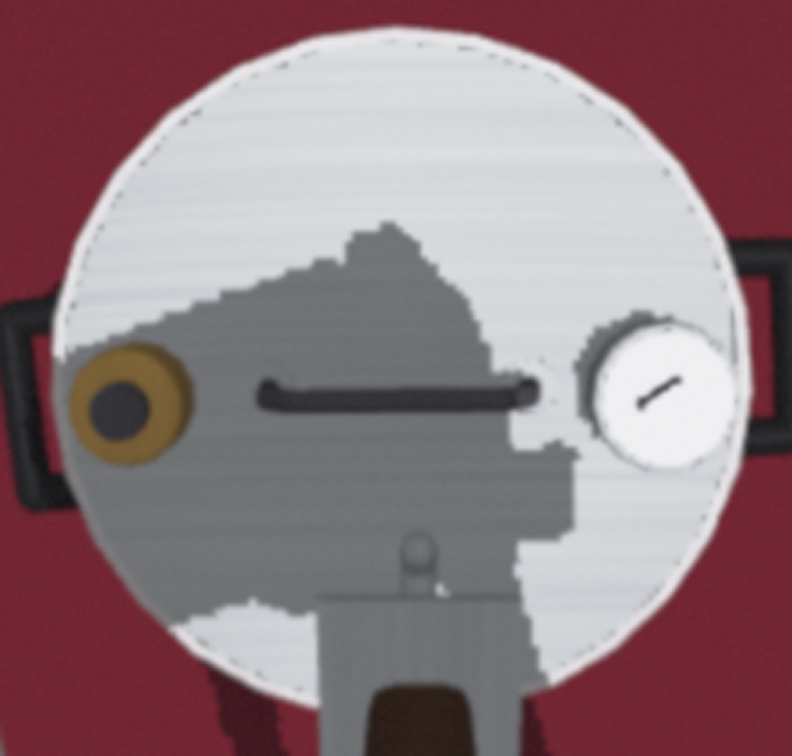

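```bash
python3 - <<'E'
from h import *
d=load("w6");t=d["tcp"];k=3.6
def A(x,y,z): return atz(d,((x+.5)/k-.5+165,(y+.5)/k-.5+45),z,t)
v=A(120,411,150);dd=A(667,395,139); print("vent",v.round(1),"dial",dd.round(1),"mid",((v+dd)/2).round(1),"len",np.hypot(*(v-dd)[:2]).round(1),"yaw y",np.degrees(np.arctan2(*(v-dd)[1::-1])).round(2))
a=A(272,400,140);b=A(525,400,140); print("bar",a.round(1),b.round(1),((a+b)/2).round(1),np.degrees(np.arctan2(*(a-b)[1::-1])).round(2))
W=np.array([A(x,y,114) for x,y in [(395,25),(240,68),(80,240),(52,360),(750,400),(700,200),(560,68),(690,560),(600,655),(130,585)]])[:,:2]
s=least_squares(lambda q:np.hypot(*(W-q[:2]).T)-q[2],[*W.mean(0),90]); print(s.x.round(1),s.fun.round(1))
print("tip",A(418,548,448.4-286.15+15).round(1))
E
```

```text
vent [606.8 222.4 150. ] dial [597.5  92.3 139. ] mid [602.2 157.3 144.5] len 130.5 yaw y 85.93
bar [604.2 187.4 140. ] [598.8 127.1 140. ] [601.5 157.2 140. ] 84.94
[601.9 157.4  93.1] [ 0.8 -0.3 -0.2  0.3  0.6 -0.5 -0.4 -0.5  0.4 -0.3]
tip [574.5 154.8 177.2]
```

```bash
echo '[561.84,155.63,448.41,175.13]'>cmd.json; python3 g.py t 569.0 159.9 404.2 175.5
```

```text
cmd [561.84 155.63 448.41 175.13] -> [-0.677, 4.421, -0.486, -0.006]
```

Emit:
{"method": "step_arm", "body": {
  "deltas": [
    [-0.3,0.8,-0.2,-0.006,1],
    [-0.68,2,-0.49,-0.006,1],
    [-0.68,3.2,-0.49,-0.006,1],
    [-0.68,4.0,-0.49,-0.006,1],
    [-0.68,4.42,-0.49,-0.006,1],
    [-0.68,4.42,-0.49,-0.006,1],
    [-0.68,4.42,-0.49,-0.006,1]
  ]
}}

```text
time_s: 8.25
tcp_pos: [569.3, 160.8, 404.6]
eef_rot: [[-0.997, 0.0, -0.078], [0.078, 0.0, -0.997], [-0.0, -1.0, -0.0]]
force: [0.7, -1.1, -1.3]
opening: 0.179
```

```bash
python3 - <<'E'
from h import *
from workcell import monitor
d=snap("wrist","w7"); R=d["tcp"][0];print(d["tcp"][1].round(2),np.degrees(np.arctan2(R[1,0],R[0,0])),R[:,1].round(4))
snap("scene","sc7"); snap("side","si7")
s=monitor.read_state(); print(np.round(s["force"],2),np.round(s["ft_torque"],3))
crop("w7",160,90,240,180,3.3,"c9"); crop("sc7",240,220,120,90,6,"c10"); crop("si7",200,130,120,90,6,"c11")
E
```

```text
[569.29 160.85 404.62] 175.52376238716042 [ 2.e-04  0.e+00 -1.e+00]
[ 0.11  0.61 -0.92] [ 0.015  0.03  -0.02 ]
```

View pics/c9.png

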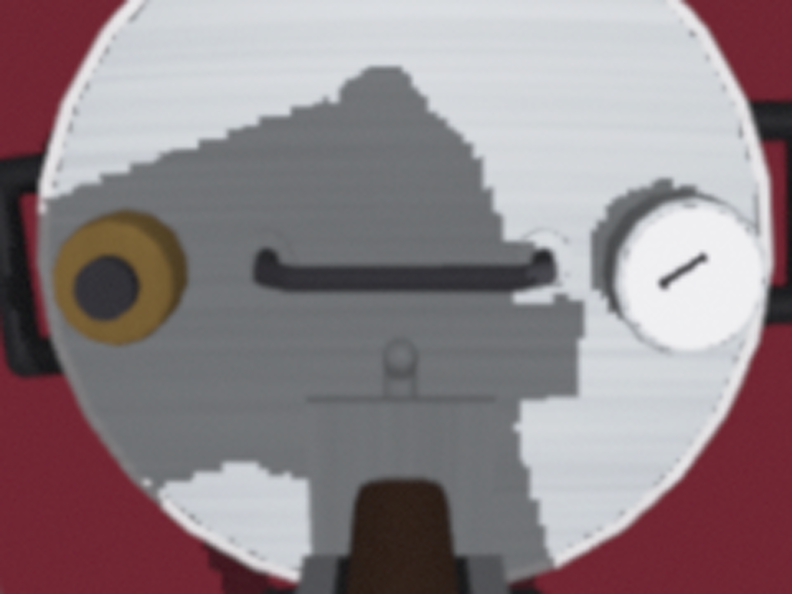

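View pics/c10.png

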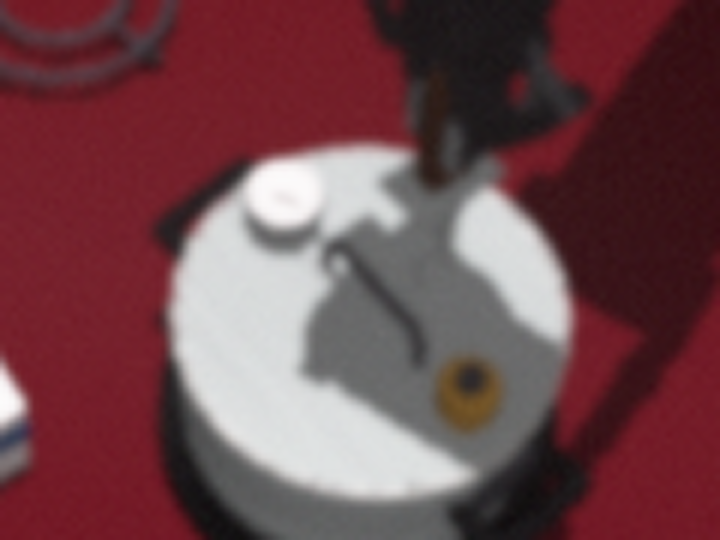

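View pics/c11.png

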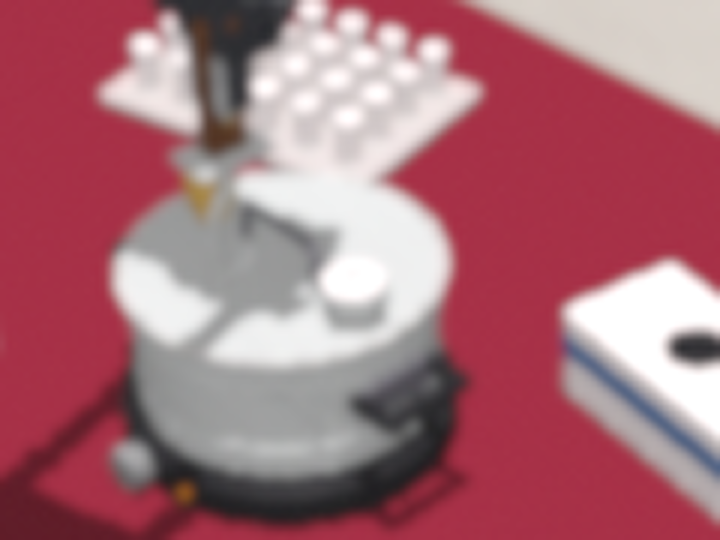

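Emit:
{"method": "step_arm", "body": {
  "deltas": [
    [-0.6,0,0.05,0,1],
    [-1.3,0,0.1,0,1],
    [-2.0,0,0.1,0,1],
    [-2.6,0,0.1,0,1],
    [-3.0,0,0.1,0,1],
    [-3.25,0,0.1,0,1],
    [-3.25,0,0.1,0,1],
    [-3.25,0,0.1,0,1]
  ]
}}

```text
time_s: 9.2
tcp_pos: [601.5, 157.3, 404.3]
eef_rot: [[-0.997, -0.0, -0.078], [0.078, -0.0, -0.997], [0.0, -1.0, 0.0]]
force: [0.2, -0.4, -0.4]
opening: 0.184
```

```bash
cat > look.py <<'E'
import sys
from h import *
from workcell import monitor
n=sys.argv[1]
R0=np.array([[0.997,-0.077],[0.077,0.997]]) # cols lid x,y approx -> rows
def st():
    s=monitor.read_state(); p=np.array(s["tcp_pos"]); v=p[:2]-[601.9,157.3]
    R=np.array(s["eef_rot"])
    print("t",s["time_s"],"tcp",p.round(2),"lid xy",np.round([v@[.997,-.077],v@[.077,.997]],2),"hookz",round(p[2]-286.15,2),"yaw",np.degrees(np.arctan2(R[1,0],R[0,0])).round(2),"F",np.round(s["force"],2),"T",np.round(s["ft_torque"],3),"op",round(s["opening"],3))
st(); snap("wrist","w"+n); st(); snap("scene","sc"+n); st(); snap("side","si"+n); st()
a=cv2.resize(load("w"+n)["image"][60:300,160:400],None,fx=1.65,fy=1.65)
b=cv2.resize(load("sc"+n)["image"][210:310,240:360],None,fx=3.3,fy=3.3)
c=cv2.resize(load("si"+n)["image"][130:220,200:320],None,fx=3.3,fy=3.3)
H=max(a.shape[0],b.shape[0]+0); W=np.zeros((600,800,3),np.uint8); W[:a.shape[0],:a.shape[1]]=a; W[:b.shape[0],400:400+b.shape[1]]=b[:, :400]; W[300:300+0]=0
y=max(b.shape[0],0); h=min(600-y,c.shape[0]); W[y:y+h,400:400+c.shape[1]]=c[:h]
cv2.imwrite(f"pics/m{n}.png",W[:,:,::-1])
E
python3 look.py 8
```

```text
t 9.2 tcp [601.52 157.27 404.34] lid xy [-0.38 -0.06] hookz 118.19 yaw 175.52 F [ 0.24 -0.42 -0.43] T [ 0.018 -0.009  0.025] op 0.184
t 9.25 tcp [601.42 157.25 404.38] lid xy [-0.48 -0.08] hookz 118.23 yaw 175.52 F [ 0.45 -0.43 -1.63] T [ 0.01  -0.019  0.026] op 0.179
t 9.3 tcp [601.37 157.28 404.43] lid xy [-0.53 -0.06] hookz 118.28 yaw 175.52 F [ 0.23  0.38 -1.69] T [0.002 0.012 0.039] op 0.183
t 9.35 tcp [601.37 157.31 404.49] lid xy [-0.53 -0.04] hookz 118.34 yaw 175.53 F [ 0.25 -0.45 -1.5 ] T [-0.     0.05  -0.022] op 0.183
```

View pics/m8.png

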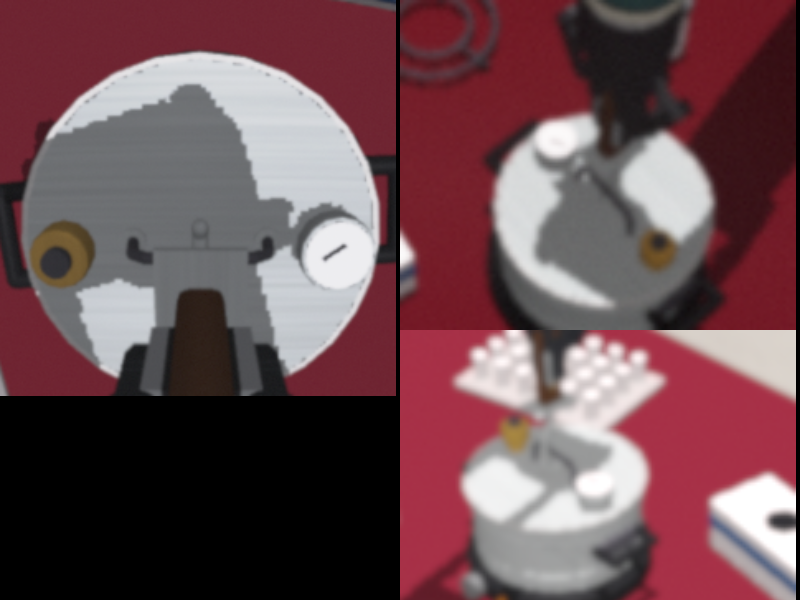

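Emit:
{"method": "step_arm", "body": {
  "deltas": [
    [0,-0.3,0,0,1],
    [0,-0.6,0,0,1],
    [0,-0.9,0,0,1],
    [0,-1.1,0,0,1],
    [0,-1.2,0,0,1],
    [0,-1.3,0,0,1],
    [0,-1.4,0,0,1],
    [0,-1.5,0,0,1],
    [0,-1.6,0,0,1],
    [0,-1.6,0,0,1],
    [0,-1.6,0,0,1]
  ]
}}

```text
time_s: 10.45
tcp_pos: [601.6, 157.2, 420.4]
eef_rot: [[-0.997, -0.0, -0.078], [0.078, -0.0, -0.997], [0.0, -1.0, 0.0]]
force: [-0.2, 0.7, -5.6]
opening: 0.182
```

```bash
cat > tilt.py <<'E'
import sys
from h import *
# compare dial & vent image displacement vs reference in fixed cams; fit rise & tilt about lid x axis
def shift(a,b,c,r=9):
    x,y=int(round(c[0])),int(round(c[1]))
    A=cv2.cvtColor(load(a)["image"],cv2.COLOR_RGB2GRAY).astype(np.float32); B=cv2.cvtColor(load(b)["image"],cv2.COLOR_RGB2GRAY).astype(np.float32)
    T=A[y-r:y+r+1,x-r:x+r+1]; S=B[y-r-8:y+r+9,x-r-8:x+r+9]
    m=cv2.matchTemplate(S,T,cv2.TM_CCOEFF_NORMED); _,v,_,l=cv2.minMaxLoc(m); i,j=l
    def sub(p,q,s): return 0.5*(p-s)/(p-2*q+s) if p-2*q+s else 0
    dx=sub(m[j,i-1],m[j,i],m[j,i+1]) if 0<i<16 else 0; dy=sub(m[j-1,i],m[j,i],m[j+1,i]) if 0<j<16 else 0
    return np.array([i-8+dx,j-8+dy]),v
def run(ref,n):
    for nm,P,y in (("dial",(597.5,92.2,139),-66),("vent",(606.8,222.6,150),66)):
        for cam in ("sc","si"):
            d=load(cam+ref); c=proj(d,P); s,v=shift(cam+ref,cam+n,c); up=proj(d,np.add(P,(0,0,5)))-c
            J=np.array([(proj(d,np.add(P,e))-c) for e in np.eye(3)]).T
            print(nm,cam,"shift",s.round(2),"score",round(float(v),3),"if +5mm:",up.round(2))
            globals().setdefault("D",{}).setdefault(nm,[]).append((J,s))
        J=np.vstack([q[0] for q in D[nm]]);s=np.hstack([q[1] for q in D[nm]])
        x,r,*_=np.linalg.lstsq(J,s,rcond=None); print("  ",nm,"disp xyz",x.round(1))
        D[nm+"x"]=x
    print("tilt deg (+ = vent side up):",np.degrees((D["ventx"][2]-D["dialx"][2])/132).round(2))
run(sys.argv[1],sys.argv[2])
E
python3 look.py 9; python3 tilt.py 8 9
```

```text
t 10.45 tcp [601.56 157.23 420.43] lid xy [-0.34 -0.1 ] hookz 134.28 yaw 175.52 F [-0.18  0.7  -5.62] T [-0.069  0.057  0.003] op 0.182
t 10.5 tcp [601.55 157.24 420.38] lid xy [-0.34 -0.09] hookz 134.23 yaw 175.52 F [ 0.31 -0.17 -5.38] T [-0.056  0.043 -0.028] op 0.184
t 10.55 tcp [601.53 157.25 420.4 ] lid xy [-0.36 -0.08] hookz 134.25 yaw 175.52 F [-0.05  0.39 -5.17] T [-0.094 -0.018  0.034] op 0.183
t 10.6 tcp [601.56 157.22 420.41] lid xy [-0.33 -0.11] hookz 134.26 yaw 175.52 F [ 0.42 -0.28 -5.65] T [-0.066 -0.001  0.025] op 0.182
dial sc shift [-0.08 -0.13] score 0.978 if +5mm: [ 0.07 -0.95]
dial si shift [-0.16 -0.28] score 0.988 if +5mm: [-0.05 -1.24]
   dial disp xyz [0.1 0.2 1. ]
vent sc shift [ 0.37 -1.27] score 0.994 if +5mm: [ 0.18 -0.91]
vent si shift [-0.87 -1.  ] score 0.854 if +5mm: [-0.1  -1.23]
   vent disp xyz [-1.8  0.   4.8]
tilt deg (+ = vent side up): 1.67
```

View pics/m9.png

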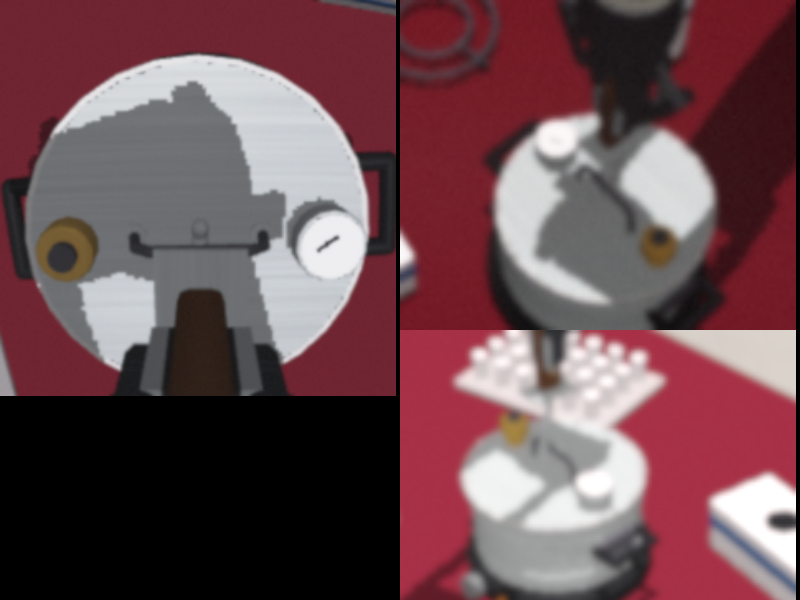

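Lifted 4 mm, the vent side rises about 2° and the dial side stays down, so the dial side (-y) is heavy. I'll lower, shift the hook 9 mm towards the dial and try again.

Emit:
{"method": "step_arm", "body": {
  "deltas": [
    [0,0.2,0,0,1],
    [0,0.4,0,0,1],
    [0,0.6,0,0,1],
    [0,0.8,0,0,1],
    [0,0.9,0,0,1],
    [0,0.9,0.3,0,1],
    [0,0.9,0.6,0,1],
    [0,0.9,0.9,0,1],
    [0,0.9,0.9,0,1],
    [0,0.9,0.9,0,1]
  ]
}}

```text
time_s: 11.6
tcp_pos: [600.9, 148.1, 411.6]
eef_rot: [[-0.997, 0.0, -0.079], [0.079, 0.0, -0.997], [-0.0, -1.0, -0.0]]
force: [0.2, 0.1, -1.0]
opening: 0.178
```

Emit:
{"method": "step_arm", "body": {
  "deltas": [
    [0,-0.3,0,0,1],
    [0,-0.5,0,0,1],
    [0,-0.6,0,0,1],
    [0,-0.7,0,0,1],
    [0,-0.8,0,0,1],
    [0,-0.9,0,0,1],
    [0,-0.9,0,0,1],
    [0,-0.9,0,0,1],
    [0,-0.9,0,0,1]
  ]
}}

```text
time_s: 12.5
tcp_pos: [600.8, 148.3, 420.4]
eef_rot: [[-0.997, -0.0, -0.078], [0.078, -0.0, -0.997], [0.0, -1.0, 0.0]]
force: [-0.0, -0.1, -6.2]
opening: 0.178
```

```bash
python3 look.py 10; python3 tilt.py 8 10
```

```text
t 12.5 tcp [600.83 148.27 420.36] lid xy [-0.37 -9.08] hookz 134.21 yaw 175.52 F [-0.03 -0.07 -6.19] T [0.01  0.027 0.034] op 0.178
t 12.55 tcp [600.85 148.28 420.38] lid xy [-0.35 -9.07] hookz 134.23 yaw 175.52 F [-0.72  0.36 -5.26] T [ 0.002 -0.042  0.029] op 0.182
t 12.6 tcp [600.85 148.28 420.41] lid xy [-0.35 -9.07] hookz 134.26 yaw 175.52 F [ 0.19  0.63 -5.91] T [-0.025 -0.019  0.003] op 0.178
t 12.65 tcp [600.84 148.26 420.41] lid xy [-0.36 -9.09] hookz 134.26 yaw 175.52 F [ 0.98 -0.58 -6.46] T [-0.06   0.013  0.024] op 0.181
dial sc shift [-0.62 -0.08] score 0.928 if +5mm: [ 0.07 -0.95]
dial si shift [0.19 0.07] score 0.964 if +5mm: [-0.05 -1.24]
   dial disp xyz [ 0.7 -1.1 -0.1]
vent sc shift [-0.93 -2.18] score 0.975 if +5mm: [ 0.18 -0.91]
vent si shift [-0.17 -0.77] score 0.859 if +5mm: [-0.1  -1.23]
   vent disp xyz [-1.3 -3.9  5.4]
tilt deg (+ = vent side up): 2.37
```

View pics/m10.png

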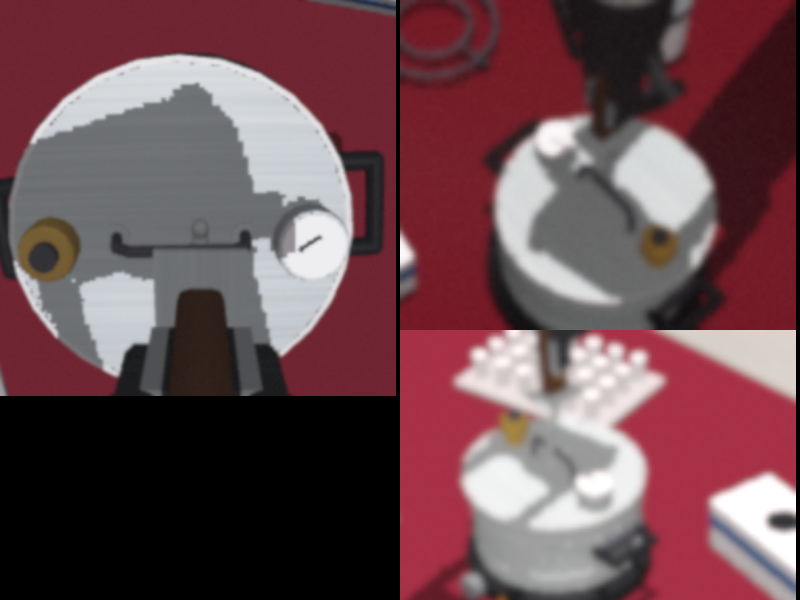

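The dial side still stays down, so the hook goes 3 mm further.

Emit:
{"method": "step_arm", "body": {
  "deltas": [
    [0,0.2,0,0,1],
    [0,0.4,0,0,1],
    [0,0.6,0,0,1],
    [0,0.8,0,0,1],
    [0,0.9,0,0,1],
    [0,0.9,0.15,0,1],
    [0,0.9,0.3,0,1],
    [0,0.9,0.3,0,1],
    [0,0.9,0.3,0,1]
  ]
}}

```text
time_s: 13.55
tcp_pos: [600.7, 145.2, 411.7]
eef_rot: [[-0.997, 0.0, -0.078], [0.078, 0.0, -0.997], [-0.0, -1.0, -0.0]]
force: [-0.1, -1.0, -0.9]
opening: 0.182
```

```bash
python3 look.py 11;  python3 tilt.py 8 11
```

```text
t 13.55 tcp [600.67 145.22 411.67] lid xy [ -0.3  -12.14] hookz 125.52 yaw 175.51 F [-0.13 -1.01 -0.86] T [ 0.004 -0.07   0.018] op 0.182
t 13.6 tcp [600.66 145.24 411.58] lid xy [ -0.3  -12.12] hookz 125.43 yaw 175.51 F [-0.59 -0.46 -2.06] T [-0.047 -0.009  0.015] op 0.183
t 13.65 tcp [600.67 145.3  411.58] lid xy [ -0.31 -12.06] hookz 125.43 yaw 175.52 F [-0.29  0.12 -1.83] T [ 0.027 -0.046  0.002] op 0.182
t 13.7 tcp [600.64 145.3  411.51] lid xy [ -0.34 -12.06] hookz 125.36 yaw 175.52 F [ 0.03 -0.23 -1.28] T [-0.058  0.008  0.036] op 0.186
dial sc shift [-0.84 -0.32] score 0.906 if +5mm: [ 0.07 -0.95]
dial si shift [0.05 0.61] score 0.917 if +5mm: [-0.05 -1.24]
   dial disp xyz [-0.2 -2.3 -1.2]
vent sc shift [-1.89 -1.85] score 0.963 if +5mm: [ 0.18 -0.91]
vent si shift [ 1.46 -0.02] score 0.954 if +5mm: [-0.1  -1.23]
   vent disp xyz [ 1.  -6.5  2.6]
tilt deg (+ = vent side up): 1.64
```

Emit:
{"method": "step_arm", "body": {
  "deltas": [
    [0,-0.3,0,0,1],
    [0,-0.5,0,0,1],
    [0,-0.6,0,0,1],
    [0,-0.7,0,0,1],
    [0,-0.8,0,0,1],
    [0,-0.9,0,0,1],
    [0,-0.9,0,0,1],
    [0,-0.9,0,0,1],
    [0,-0.9,0,0,1]
  ]
}}

```text
time_s: 14.6
tcp_pos: [600.6, 145.3, 420.4]
eef_rot: [[-0.997, -0.0, -0.078], [0.078, -0.0, -0.997], [0.0, -1.0, 0.0]]
force: [0.2, -0.5, -6.3]
opening: 0.183
```

```bash
python3 look.py 12; python3 tilt.py 8 12; echo; python3 tilt.py 11 12
```

```text
t 14.6 tcp [600.62 145.28 420.4 ] lid xy [ -0.35 -12.08] hookz 134.25 yaw 175.52 F [ 0.25 -0.46 -6.33] T [-0.008 -0.006  0.03 ] op 0.183
t 14.65 tcp [600.6  145.28 420.39] lid xy [ -0.37 -12.08] hookz 134.24 yaw 175.52 F [-0.14 -0.07 -5.89] T [0.006 0.031 0.014] op 0.182
t 14.7 tcp [600.59 145.3  420.4 ] lid xy [ -0.38 -12.07] hookz 134.25 yaw 175.52 F [-0.04  0.48 -5.65] T [-0.071  0.008 -0.004] op 0.178
t 14.75 tcp [600.61 145.29 420.41] lid xy [ -0.36 -12.08] hookz 134.26 yaw 175.52 F [-0.32  0.17 -6.45] T [-0.006  0.04  -0.002] op 0.176
dial sc shift [-0.58 -0.86] score 0.915 if +5mm: [ 0.07 -0.95]
dial si shift [ 0.1  -0.27] score 0.927 if +5mm: [-0.05 -1.24]
   dial disp xyz [-0.2 -1.9  2.1]
vent sc shift [-1.35 -1.95] score 0.964 if +5mm: [ 0.18 -0.91]
vent si shift [ 0.95 -0.35] score 0.869 if +5mm: [-0.1  -1.23]
   vent disp xyz [ 0.2 -5.3  3.8]
tilt deg (+ = vent side up): 0.72

dial sc shift [ 0.23 -0.62] score 0.969 if +5mm: [ 0.07 -0.95]
dial si shift [-0.   -0.93] score 0.995 if +5mm: [-0.05 -1.24]
   dial disp xyz [-0.   0.3  3.6]
vent sc shift [ 0.01 -0.64] score 0.994 if +5mm: [ 0.18 -0.91]
vent si shift [-1.15 -0.51] score 0.945 if +5mm: [-0.1  -1.23]
   vent disp xyz [-1.5  0.4  2.4]
tilt deg (+ = vent side up): -0.51
```

View pics/m12.png

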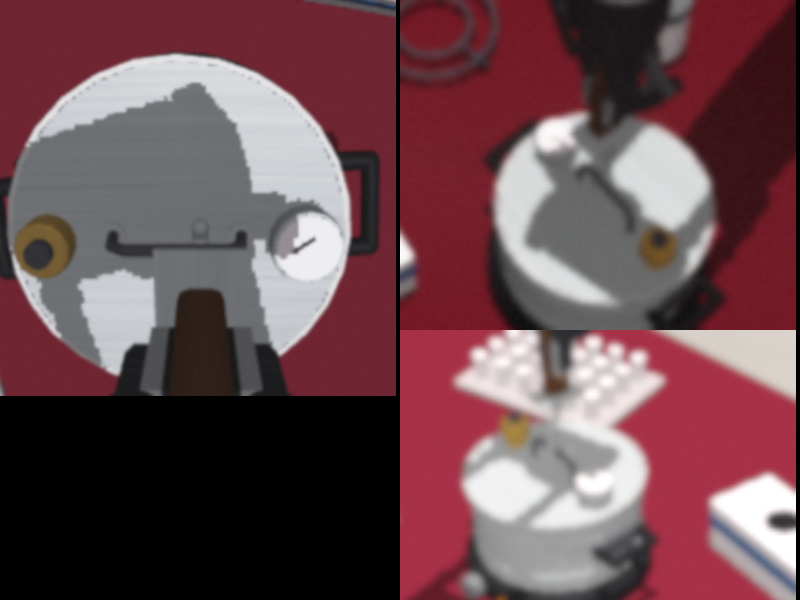

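Both sides now rise together, with tilt around -0.5° against the lowered picture. I'll lift 8 mm more and check again.

Emit:
{"method": "step_arm", "body": {
  "deltas": [
    [0,-0.1,0,0,1],
    [0,-0.25,0,0,1],
    [0,-0.4,0,0,1],
    [0,-0.6,0,0,1],
    [0,-0.8,0,0,1],
    [0,-0.8,0,0,1],
    [0,-0.8,0,0,1]
  ]
}}

```text
time_s: 15.45
tcp_pos: [600.7, 145.3, 428.6]
eef_rot: [[-0.997, 0.0, -0.078], [0.078, 0.0, -0.997], [-0.0, -1.0, -0.0]]
force: [-0.3, -0.4, -5.4]
opening: 0.181
```

```bash
python3 look.py 13; python3 tilt.py 11 13; echo; python3 tilt.py 12 13
```

```text
t 15.45 tcp [600.67 145.29 428.65] lid xy [ -0.31 -12.07] hookz 142.5 yaw 175.52 F [-0.31 -0.4  -5.41] T [-0.019  0.034  0.011] op 0.181
t 15.5 tcp [600.61 145.29 428.53] lid xy [ -0.36 -12.07] hookz 142.38 yaw 175.52 F [ 1.14 -0.07 -5.47] T [ 0.035 -0.043  0.048] op 0.183
t 15.55 tcp [600.58 145.28 428.4 ] lid xy [ -0.39 -12.09] hookz 142.25 yaw 175.52 F [ 0.17  0.39 -5.7 ] T [-0.033 -0.002 -0.017] op 0.177
t 15.6 tcp [600.6  145.27 428.34] lid xy [ -0.37 -12.09] hookz 142.19 yaw 175.52 F [ 0.23  0.43 -6.84] T [ 0.01  -0.027 -0.001] op 0.178
dial sc shift [-0.03 -2.09] score 0.967 if +5mm: [ 0.07 -0.95]
dial si shift [-0.1  -2.92] score 0.993 if +5mm: [-0.05 -1.24]
   dial disp xyz [ 0.5  0.  11.5]
vent sc shift [ 0.25 -2.17] score 0.995 if +5mm: [ 0.18 -0.91]
vent si shift [-2.15 -1.31] score 0.898 if +5mm: [-0.1  -1.23]
   vent disp xyz [-4.  -0.3  7. ]
tilt deg (+ = vent side up): -1.95

dial sc shift [-0.22 -1.48] score 0.976 if +5mm: [ 0.07 -0.95]
dial si shift [-0.09 -1.99] score 0.995 if +5mm: [-0.05 -1.24]
   dial disp xyz [ 0.4 -0.3  7.9]
vent sc shift [ 0.02 -1.52] score 0.99 if +5mm: [ 0.18 -0.91]
vent si shift [-1.22 -0.98] score 0.964 if +5mm: [-0.1  -1.23]
   vent disp xyz [-2.2 -0.6  5.1]
tilt deg (+ = vent side up): -1.23
```

View pics/m13.png

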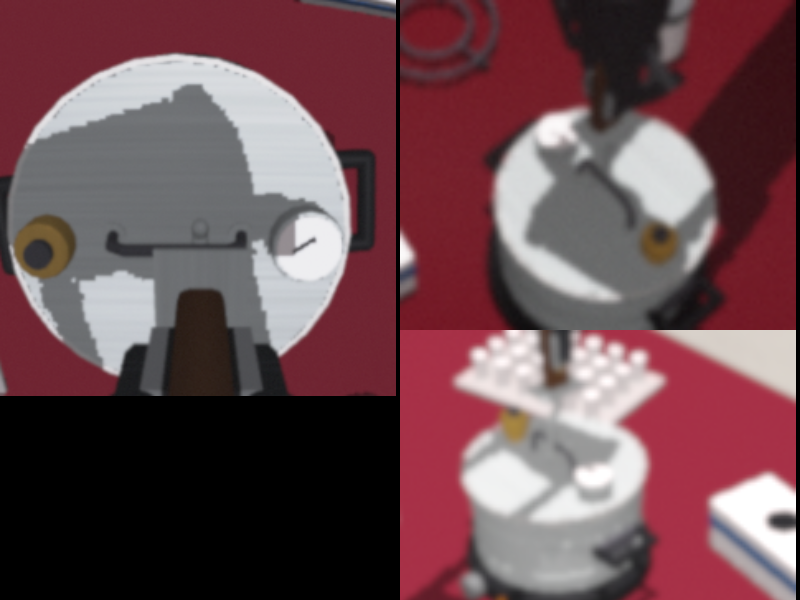

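The lid is free on both sides and level to about 1° (rises of 11–12 mm for 12.2 mm of hook travel). Next I raise it clear, then carry it gently.

Emit:
{"method": "step_arm", "body": {
  "deltas": [
    [0,-0.05,0,0,1],
    [0,-0.2,0,0,1],
    [0,-0.45,0,0,1],
    [0,-0.8,0,0,1],
    [0,-1.2,0,0,1],
    [0,-1.6,0,0,1],
    [0,-2.0,0,0,1],
    [0,-2.3,0,0,1],
    [0,-2.45,0,0,1],
    [0,-2.5,0,0,1],
    [0,-2.5,0,0,1],
    [0,-2.5,0,0,1]
  ]
}}

```text
time_s: 16.8
tcp_pos: [600.6, 145.3, 453.2]
eef_rot: [[-0.997, -0.0, -0.078], [0.078, -0.0, -0.997], [0.0, -1.0, 0.0]]
force: [0.0, -0.3, -5.4]
opening: 0.179
```

```bash
python3 look.py 14; python3 - <<'E'
from workcell import monitor
import numpy as np,json
from g import deltas
p=monitor.read_state()["tcp_pos"]; c=np.array([*p,175.52]); D=np.array(deltas([536.7,-160.7,p[2],175.52],c)); print(D)
N=40; u=np.arange(0,N+1)/N; f=10*u**3-15*u**4+6*u**5
for k in range(4): print([(round(float((f[k*10+i]-f[k*10])*D[0]),2),round(float((f[k*10+i]-f[k*10])*D[2]),2)) for i in range(1,11)])
E
```

```text
t 16.8 tcp [600.57 145.29 453.2 ] lid xy [ -0.41 -12.08] hookz 167.05 yaw 175.52 F [ 0.02 -0.27 -5.44] T [0.048 0.013 0.025] op 0.179
t 16.85 tcp [600.55 145.29 453.16] lid xy [ -0.42 -12.07] hookz 167.01 yaw 175.52 F [-0.66 -0.27 -5.86] T [-0.033  0.004  0.016] op 0.184
t 16.9 tcp [600.56 145.27 453.19] lid xy [ -0.41 -12.09] hookz 167.04 yaw 175.51 F [-0.86 -0.17 -6.12] T [-0.01   0.032 -0.024] op 0.179
t 16.95 tcp [600.6  145.29 453.22] lid xy [ -0.37 -12.08] hookz 167.07 yaw 175.52 F [-0.44 -0.41 -5.84] T [0.026 0.002 0.006] op 0.183
[ 3.98   0.    31.004 -0.   ]
[(0.0, 0.0), (0.0, 0.04), (0.01, 0.12), (0.03, 0.27), (0.06, 0.5), (0.11, 0.83), (0.16, 1.26), (0.23, 1.8), (0.31, 2.45), (0.41, 3.21)]
[(0.11, 0.87), (0.24, 1.85), (0.37, 2.92), (0.52, 4.08), (0.68, 5.32), (0.85, 6.63), (1.03, 8.0), (1.21, 9.41), (1.39, 10.84), (1.58, 12.29)]
[(0.19, 1.45), (0.37, 2.89), (0.55, 4.29), (0.73, 5.66), (0.89, 6.97), (1.05, 8.21), (1.2, 9.37), (1.34, 10.45), (1.47, 11.42), (1.58, 12.29)]
[(0.1, 0.76), (0.18, 1.41), (0.25, 1.95), (0.31, 2.38), (0.35, 2.71), (0.38, 2.94), (0.4, 3.09), (0.41, 3.17), (0.41, 3.2), (0.41, 3.21)]
```

View pics/m14.png

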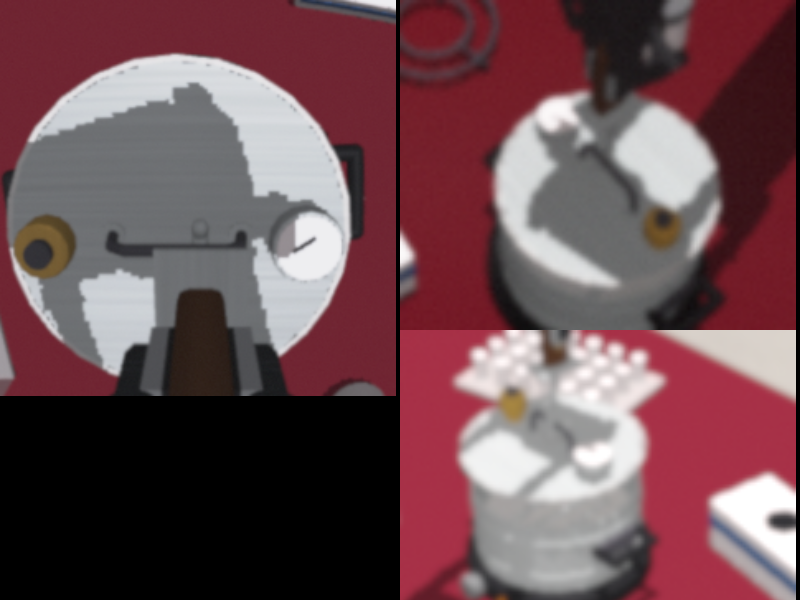

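Emit:
{"method": "step_arm", "body": {
  "deltas": [
    [0.0,0,0.01,0,1],
    [0.01,0,0.04,0,1],
    [0.02,0,0.12,0,1],
    [0.03,0,0.27,0,1],
    [0.06,0,0.5,0,1],
    [0.11,0,0.83,0,1],
    [0.16,0,1.26,0,1],
    [0.23,0,1.8,0,1],
    [0.31,0,2.45,0,1],
    [0.41,0,3.21,0,1]
  ]
}}

```text
time_s: 17.95
tcp_pos: [593.9, 113.0, 453.5]
eef_rot: [[-0.997, 0.0, -0.078], [0.078, -0.0, -0.997], [-0.0, -1.0, 0.0]]
force: [0.3, -0.3, -6.2]
opening: 0.178
```

Emit:
{"method": "step_arm", "body": {
  "deltas": [
    [0.11,0,0.87,0,1],
    [0.24,0,1.85,0,1],
    [0.37,0,2.92,0,1],
    [0.52,0,4.08,0,1],
    [0.68,0,5.32,0,1],
    [0.85,0,6.63,0,1],
    [1.03,0,8.0,0,1],
    [1.21,0,9.41,0,1],
    [1.39,0,10.84,0,1],
    [1.58,0,12.29,0,1]
  ]
}}

```text
time_s: 18.95
tcp_pos: [568.4, -8.9, 453.5]
eef_rot: [[-0.997, 0.0, -0.078], [0.078, -0.0, -0.997], [-0.0, -1.0, 0.0]]
force: [0.4, -0.4, -5.6]
opening: 0.181
```

Emit:
{"method": "step_arm", "body": {
  "deltas": [
    [0.19,0,1.45,0,1],
    [0.37,0,2.89,0,1],
    [0.55,0,4.29,0,1],
    [0.73,0,5.66,0,1],
    [0.89,0,6.97,0,1],
    [1.05,0,8.21,0,1],
    [1.2,0,9.37,0,1],
    [1.34,0,10.45,0,1],
    [1.47,0,11.42,0,1],
    [1.58,0,12.29,0,1]
  ]
}}

```text
time_s: 19.95
tcp_pos: [543.1, -129.7, 453.5]
eef_rot: [[-0.997, -0.0, -0.078], [0.078, 0.0, -0.997], [0.0, -1.0, -0.0]]
force: [-0.3, 0.8, -5.8]
opening: 0.179
```

Emit:
{"method": "step_arm", "body": {
  "deltas": [
    [0.1,0,0.76,0,1],
    [0.18,0,1.41,0,1],
    [0.25,0,1.95,0,1],
    [0.31,0,2.38,0,1],
    [0.35,0,2.71,0,1],
    [0.38,0,2.94,0,1],
    [0.4,0,3.09,0,1],
    [0.41,0,3.17,0,1],
    [0.41,0,3.2,0,1],
    [0.41,0,3.21,0,1],
    [0.41,0,3.21,0,1],
    [0.41,0,3.21,0,1]
  ]
}}

```text
time_s: 21.15
tcp_pos: [536.8, -160.6, 453.5]
eef_rot: [[-0.997, -0.0, -0.078], [0.078, 0.0, -0.997], [0.0, -1.0, -0.0]]
force: [1.0, 0.0, -6.3]
opening: 0.181
```

```bash
python3 look.py 15; python3 - <<'E'
from h import *
crop("w15",140,50,260,200,3,"c15"); crop("sc15",190,140,140,110,5.5,"d15"); crop("si15",240,170,140,110,5.5,"e15")
E
```

```text
t 21.15 tcp [ 536.75 -160.56  453.47] lid xy [ -40.47 -321.92] hookz 167.32 yaw 175.53 F [ 1.03  0.02 -6.32] T [-0.016  0.017 -0.07 ] op 0.181
t 21.2 tcp [ 536.74 -160.58  453.49] lid xy [ -40.49 -321.94] hookz 167.34 yaw 175.53 F [ 0.42  0.76 -6.  ] T [ 0.007  0.019 -0.006] op 0.181
t 21.25 tcp [ 536.74 -160.57  453.47] lid xy [ -40.49 -321.93] hookz 167.32 yaw 175.53 F [ 0.17 -0.58 -6.25] T [-0.007 -0.016 -0.043] op 0.177
t 21.3 tcp [ 536.72 -160.6   453.47] lid xy [ -40.51 -321.97] hookz 167.32 yaw 175.52 F [ 0.37 -0.17 -6.89] T [-0.006  0.004 -0.014] op 0.181
```

View pics/w15.png

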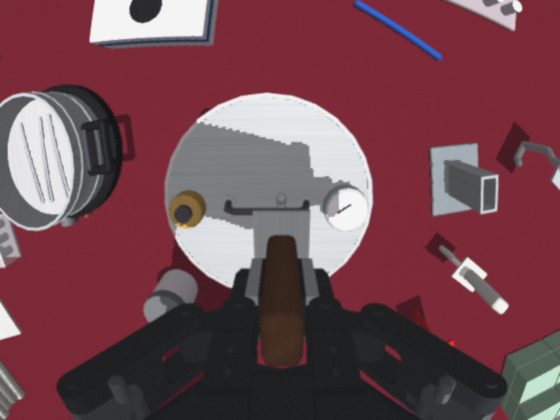

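View pics/d15.png

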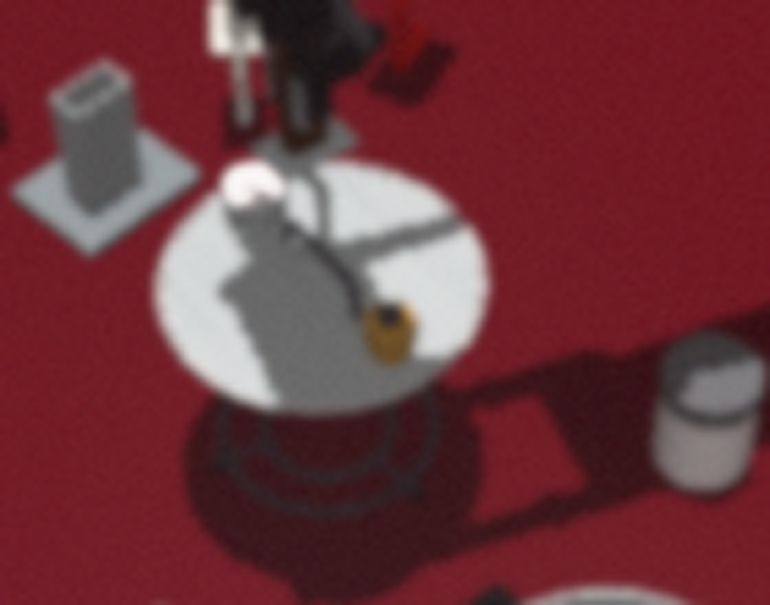

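View pics/e15.png

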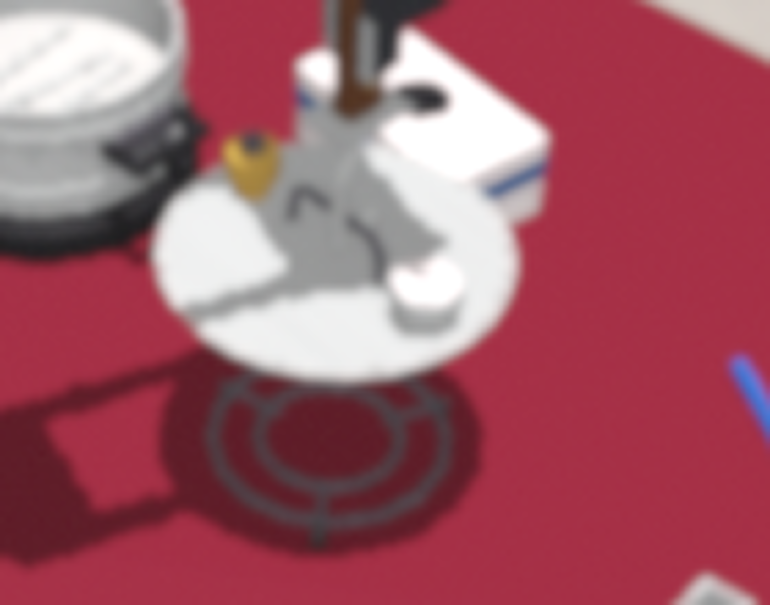

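```bash
python3 - <<'E'
from h import *
from scipy.spatial.transform import Rotation as Ro
w,sc,si=load("w15"),load("sc15"),load("si15"); t=w["tcp"]
m=lambda L,x0,y0,k:[((x+.5)/k-.5+x0,(y+.5)/k-.5+y0) for x,y in L]
E={0:[(165,190),(372,195),(270,94),(200,118),(340,118),(175,240),(365,235)],
1:m([(155,280),(490,280),(320,160),(205,208),(440,190)],190,140,5.5),2:m([(152,250),(520,262),(190,190)],240,170,5.5)}
low={1:m([(320,414),(210,378),(430,385)],190,140,5.5),2:m([(340,383),(200,342),(470,347)],240,170,5.5)}
pts={0:[((183,213),(0,66,48)),((347,209),(0,-66,37))],1:list(zip(m([(390,315),(253,185)],190,140,5.5),[(0,66,48),(0,-66,37)])),2:list(zip(m([(252,142),(426,282)],240,170,5.5),[(0,66,48),(0,-66,37)]))}
ds=[w,sc,si]; zb=175.32
def res(p,full=False):
    R=Ro.from_euler("zxy",p[2:5],degrees=True).as_matrix(); 
    o=np.array([p[0],p[1],139.3]) 
    r=[]
    Tt=lambda i:t if i==0 else None
    for i,L in pts.items():
        for px,l in L: r+=list(proj(ds[i],R@np.array(l)+o,Tt(i))-px)
    for h,S in ((12,E),(8,low)):
        for i,L in S.items():
            for px in L:
                a,q=ray(ds[i],px,Tt(i)); a=R.T@(a-o); q=R.T@q; x=a+q*(h-a[2])/q[2]; r.append((np.hypot(*x[:2])-93)*0.4)
    return np.array(r)
s=least_squares(res,[538,-148,-4.5,0,0],loss="soft_l1"); cov=np.linalg.inv(s.jac.T@s.jac)*np.mean(s.fun**2)
print("x y yaw tiltx tilty",s.x.round(2),np.sqrt(np.diag(cov)).round(2)); print(res(s.x).round(1))
E
```

```text
x y yaw tiltx tilty [ 5.3624e+02 -1.4792e+02 -4.4000e+00  1.7000e-01  2.5000e+00] [1.   0.6  0.81 0.81 1.31]
[-1.3  1.2  0.6  1.2 -0.7 -0.3 -0.7  0.1  0.4 -0.   0.3  0.1  0.   0.1
  0.2  0.3  1.3  0.4  0.4  0.6  1.7  0.4 -1.2  1.6  1.2  1.7  0.  -1.1
 -2.2  1.   0.6  1.5 -0.1]
```

Emit:
{"method": "step_arm", "body": {
  "deltas": [
    [0,0.02,0,0,1],
    [0,0.1,0,0,1],
    [0,0.3,0,0,1],
    [0,0.67,0,0,1],
    [0,1.2,0,0,1],
    [0,1.9,0,0,1],
    [0,2.75,0,0,1],
    [0,3.7,0,0,1],
    [0,4.7,0,0,1],
    [0,5.75,0,0,1],
    [0,6.8,0,0,1],
    [0,7.8,0,0,1]
  ]
}}

```text
time_s: 22.5
tcp_pos: [536.6, -160.6, 374.3]
eef_rot: [[-0.997, -0.0, -0.078], [0.078, 0.0, -0.997], [0.0, -1.0, -0.0]]
force: [0.0, 0.6, -6.0]
opening: 0.179
```

Emit:
{"method": "step_arm", "body": {
  "deltas": [
    [0,0.9,0,0,1],
    [0,1.7,0,0,1],
    [0,2.35,0,0,1],
    [0,2.85,0,0,1],
    [0,3.2,0,0,1],
    [0,3.4,0,0,1],
    [0,3.5,0,0,1],
    [0,3.5,0,0,1],
    [0,3.5,0,0,1]
  ]
}}

```text
time_s: 23.4
tcp_pos: [536.9, -160.7, 340.8]
eef_rot: [[-0.997, 0.001, -0.078], [0.078, -0.0, -0.997], [-0.001, -1.0, 0.0]]
force: [0.9, 0.1, -6.7]
opening: 0.177
```

```bash
python3 look.py 16; python3 - <<'E'
from h import *
crop("sc16",190,140,140,110,5.5,"d16"); crop("si16",240,170,140,110,5.5,"e16")
E
```

```text
t 23.4 tcp [ 536.86 -160.68  340.85] lid xy [ -40.36 -322.04] hookz 54.7 yaw 175.52 F [ 0.86  0.14 -6.7 ] T [ 0.005  0.007 -0.022] op 0.177
t 23.45 tcp [ 536.88 -160.69  340.89] lid xy [ -40.34 -322.04] hookz 54.74 yaw 175.52 F [ 0.23 -0.71 -6.29] T [-0.006 -0.016  0.033] op 0.18
t 23.5 tcp [ 536.85 -160.71  340.83] lid xy [ -40.37 -322.07] hookz 54.68 yaw 175.52 F [ 0.51 -0.11 -6.84] T [-0.015  0.     0.007] op 0.18
t 23.55 tcp [ 536.84 -160.69  340.8 ] lid xy [ -40.38 -322.04] hookz 54.65 yaw 175.52 F [ 0.24  0.82 -6.02] T [ 0.048 -0.044 -0.042] op 0.179
```

View pics/d16.png

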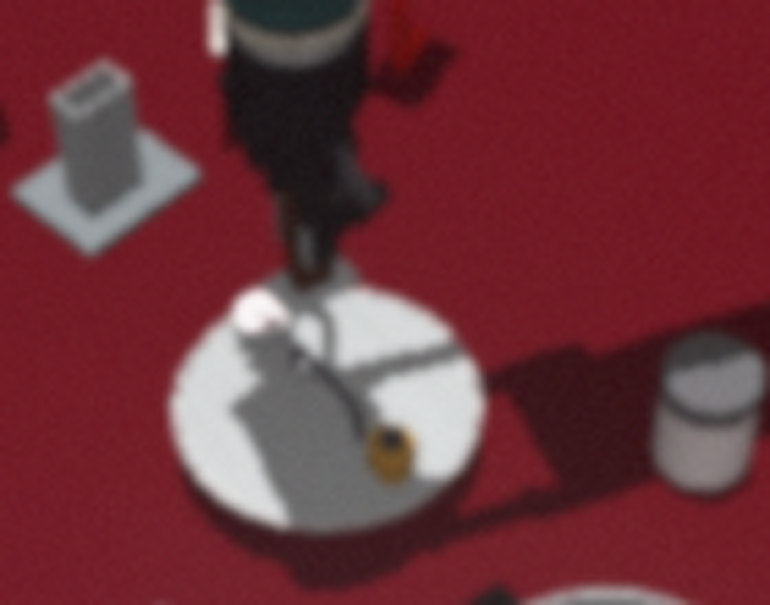

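View pics/e16.png

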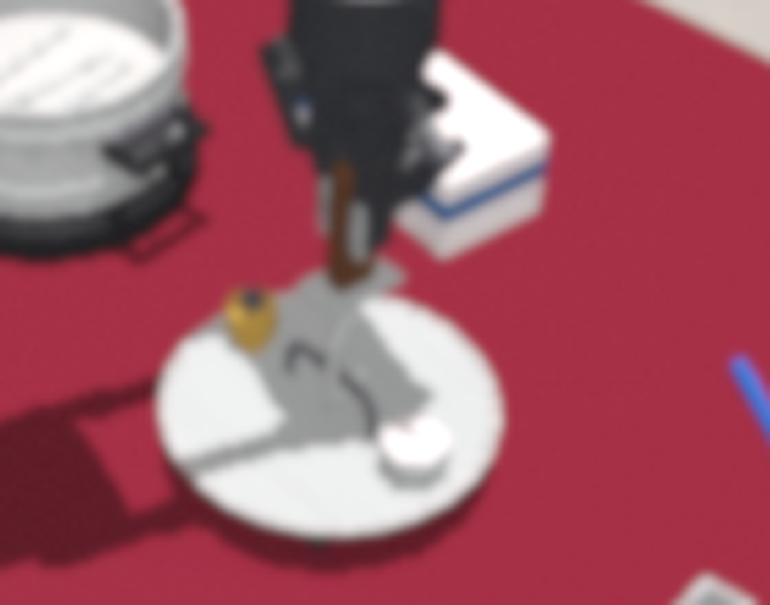

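View pics/w16.png

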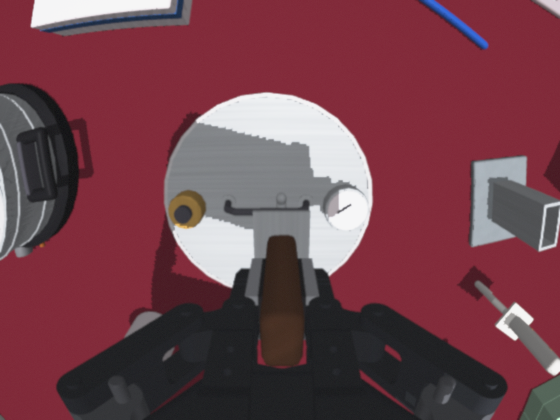

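```bash
python3 - <<'E'
from h import *
sc,si,w=load("sc16"),load("si16"),load("w16")
m=lambda L,x0,y0,k=5.5:[((x+.5)/k-.5+x0,(y+.5)/k-.5+y0) for x,y in L]
def fit(d,U,Lo,t=None):
    W=np.array([atz(d,p,38.7,t) for p in U]+[atz(d,p,34.7,t) for p in Lo])[:,:2]
    s=least_squares(lambda v:np.hypot(*(W-v[:2]).T)-93,W.mean(0)); print(s.x.round(1),s.fun.round(1))
fit(sc,m([(170,400),(488,400),(380,288),(460,335),(195,350)],190,140),m([(330,533),(210,490),(440,498)],190,140))
fit(si,m([(155,405),(505,410),(400,297),(470,340),(190,345)],240,170),m([(330,542),(200,490),(460,500)],240,170))
fit(w,[(165,190),(372,195),(268,94),(200,118),(335,118),(175,240),(365,235)],[],w["tcp"])
E
```

```text
[ 533.7 -146.9] [4.9 2.7 2.7 2.1 1.2 1.4 1.6 2.7]
[ 540.7 -147.9] [6.  2.3 6.3 3.3 0.7 5.2 2.5 1.4]
[ 536.8 -148.2] [-0.1  0.1  0.4  0.5  0.4  1.6  1.4]
```

Lid and trivet centres agree to about 1 mm in each camera, so I'll set it down.

Emit:
{"method": "step_arm", "body": {
  "deltas": [
    [-0.05,0.2,0,0,1],
    [-0.05,0.4,0,0,1],
    [-0.05,0.6,0,0,1],
    [-0.05,0.7,0,0,1],
    [-0.05,0.8,0,0,1],
    [-0.05,0.9,0,0,1],
    [-0.05,1.0,0,0,1],
    [-0.05,1.2,0,0,1],
    [-0.05,1.4,0,0,1],
    [-0.05,1.4,0,0,1]
  ]
}}

```text
time_s: 24.55
tcp_pos: [537.2, -160.7, 326.3]
eef_rot: [[-0.997, -0.0, -0.078], [0.078, 0.0, -0.997], [0.0, -1.0, -0.0]]
force: [-0.7, -0.7, -2.5]
opening: 0.177
```

```bash
python3 look.py 17; python3 - <<'E'
from h import *
crop("sc17",190,140,140,110,5.5,"d17"); crop("si17",240,170,140,110,5.5,"e17")
E
```

```text
t 24.55 tcp [ 537.17 -160.69  326.3 ] lid xy [ -40.05 -322.02] hookz 40.15 yaw 175.52 F [-0.74 -0.72 -2.54] T [-0.035  0.    -0.033] op 0.177
t 24.6 tcp [ 537.19 -160.69  326.37] lid xy [ -40.03 -322.02] hookz 40.22 yaw 175.52 F [-0.29 -0.55 -1.01] T [-0.019  0.037 -0.042] op 0.181
t 24.65 tcp [ 537.23 -160.69  326.48] lid xy [ -39.99 -322.01] hookz 40.33 yaw 175.52 F [ 0.12  0.01 -2.23] T [ 0.011 -0.043  0.028] op 0.183
t 24.7 tcp [ 537.26 -160.68  326.5 ] lid xy [ -39.96 -322.01] hookz 40.35 yaw 175.52 F [-0.77  1.12 -1.01] T [ 0.015 -0.029 -0.025] op 0.174
```

View pics/d17.png

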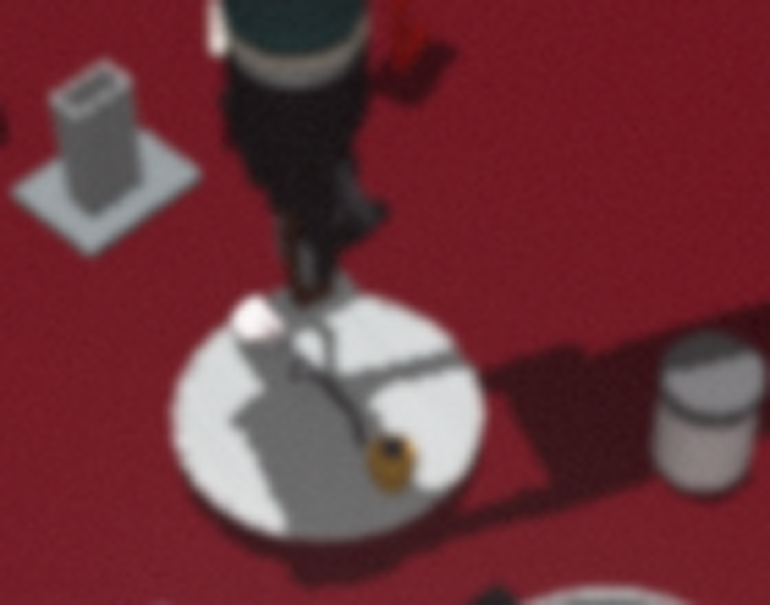

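View pics/m17.png

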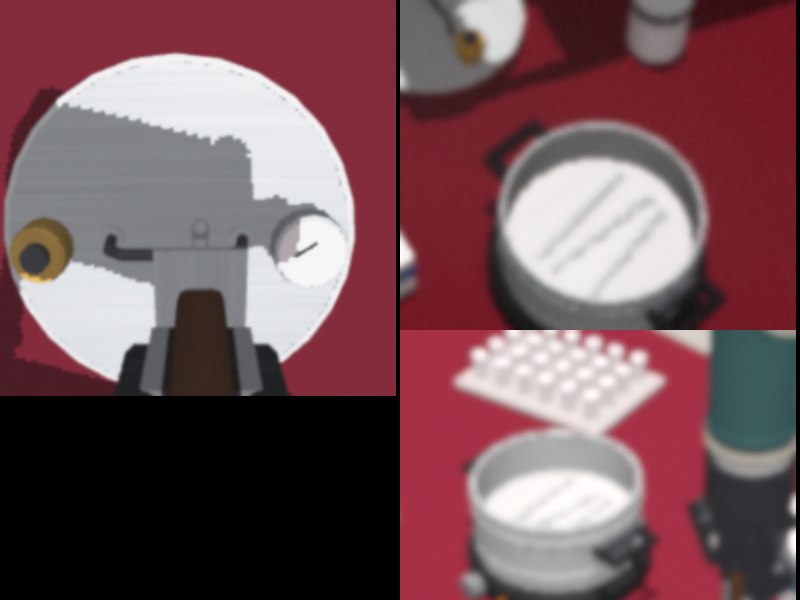

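Emit:
{"method": "step_arm", "body": {
  "deltas": [
    [0,0.2,0,0,1],
    [0,0.4,0,0,1],
    [0,0.58,0,0,1],
    [0,0.58,0,0,1],
    [0,0.58,0,0,1]
  ]
}}

```text
time_s: 25.2
tcp_pos: [537.2, -160.7, 320.5]
eef_rot: [[-0.997, -0.0, -0.078], [0.078, 0.0, -0.997], [0.0, -1.0, -0.0]]
force: [0.1, 0.4, -1.2]
opening: 0.181
```

```bash
python3 look.py 18
```

```text
t 25.2 tcp [ 537.19 -160.68  320.5 ] lid xy [ -40.03 -322.01] hookz 34.35 yaw 175.52 F [ 0.06  0.38 -1.21] T [-0.018 -0.028 -0.037] op 0.181
t 25.25 tcp [ 537.23 -160.69  320.63] lid xy [ -39.99 -322.02] hookz 34.48 yaw 175.52 F [ 0.58  0.1  -1.09] T [ 0.026 -0.018 -0.005] op 0.181
t 25.3 tcp [ 537.28 -160.7   320.72] lid xy [ -39.94 -322.02] hookz 34.57 yaw 175.52 F [-0.01  0.52 -1.66] T [ 0.032  0.    -0.01 ] op 0.179
t 25.35 tcp [ 537.29 -160.71  320.78] lid xy [ -39.93 -322.03] hookz 34.63 yaw 175.52 F [ 0.18 -0.29 -1.77] T [ 0.037  0.015 -0.02 ] op 0.18
```

Emit:
{"method": "step_arm", "body": {
  "deltas": [
    [0.4,0,0,0,1],
    [1.0,0,0,0,1],
    [1.7,0,0,0,1],
    [2.4,0,0,0,1],
    [3.1,0,0,0,1],
    [3.6,0,0,0,1],
    [3.8,0,0,0,1],
    [3.8,0,0,0,1],
    [3.8,0,0,0,1]
  ]
}}

```text
time_s: 26.25
tcp_pos: [499.5, -157.8, 320.8]
eef_rot: [[-0.997, 0.0, -0.078], [0.078, -0.0, -0.997], [-0.0, -1.0, 0.0]]
force: [-0.6, 0.4, -2.1]
opening: 0.181
```

```bash
python3 look.py 19;  python3 - <<'E'
from h import *
crop("sc19",190,140,140,110,5.5,"d19")
E
```

```text
t 26.25 tcp [ 499.48 -157.8   320.83] lid xy [ -77.85 -322.04] hookz 34.68 yaw 175.51 F [-0.63  0.35 -2.1 ] T [0.017 0.009 0.001] op 0.181
t 26.3 tcp [ 499.57 -157.79  320.8 ] lid xy [ -77.76 -322.02] hookz 34.65 yaw 175.52 F [-0.18  0.08 -1.15] T [0.007 0.021 0.043] op 0.178
t 26.35 tcp [ 499.6  -157.78  320.76] lid xy [ -77.73 -322.02] hookz 34.61 yaw 175.52 F [-0.06  0.07 -2.22] T [-0.02  -0.029 -0.014] op 0.179
t 26.4 tcp [ 499.6  -157.76  320.72] lid xy [ -77.73 -321.99] hookz 34.57 yaw 175.52 F [ 0.31  0.27 -2.52] T [0.014 0.006 0.003] op 0.178
```

View pics/w19.png

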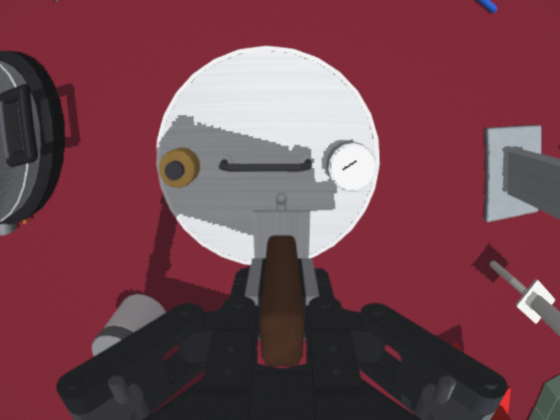

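View pics/d19.png

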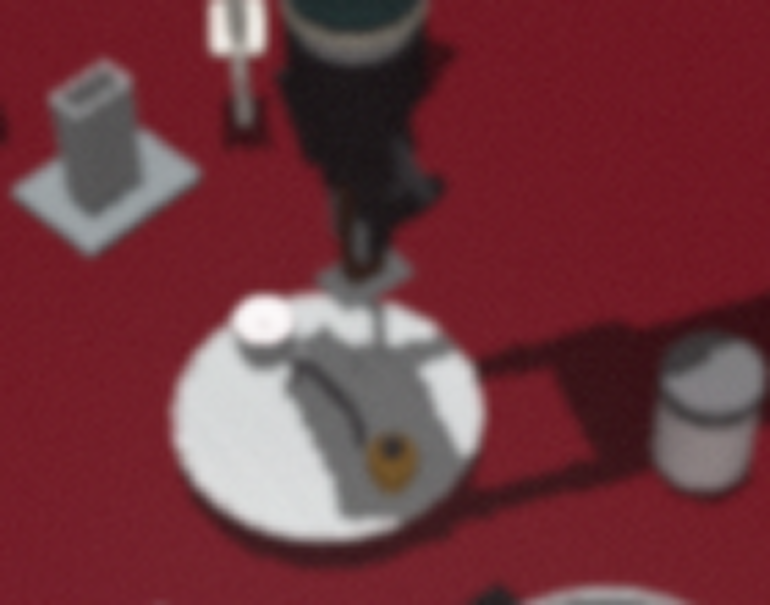

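Emit:
{"method": "step_arm", "body": {
  "deltas": [
    [0,-0.8,0,0,1],
    [0,-2.5,0,0,1],
    [0,-5,0,0,1],
    [0,-8,0,0,1],
    [0,-10.5,0,0,1],
    [0,-12,0,0,1],
    [0,-12,0,0,1],
    [0,-12,0,0,1]
  ]
}}

```text
time_s: 27.2
tcp_pos: [499.2, -157.6, 440.2]
eef_rot: [[-0.997, -0.0, -0.078], [0.078, 0.0, -0.997], [0.0, -1.0, -0.0]]
force: [0.0, -0.4, -2.0]
opening: 0.177
```

```bash
python3 look.py 20 | tail -1; python3 - <<'E'
from workcell import monitor
import numpy as np
from g import deltas
s=monitor.read_state();p=s["tcp_pos"];R=np.array(s["eef_rot"]); y=np.degrees(np.arctan2(R[1,0],R[0,0]))-360; print(deltas([512.2,-410.7,440,-175.31],np.array([*p,y])))
E
```

```text
t 27.35 tcp [ 498.87 -157.54  438.63] lid xy [ -78.48 -321.83] hookz 152.48 yaw 175.52 F [-0.73  0.15 -2.03] T [ 0.003 -0.014  0.002] op 0.177
[-3.307, -0.137, 25.135, -0.16]
```

View pics/w20.png

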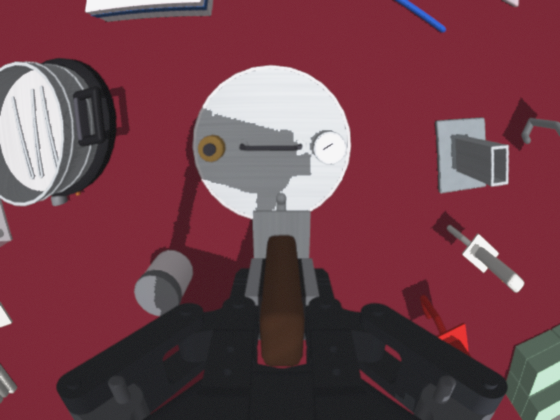

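Emit:
{"method": "step_arm", "body": {
  "deltas": [
    [-0.1,0,0.6,0,1],
    [-0.3,0,2.0,-0.02,1],
    [-0.6,-0.1,4.3,-0.04,1],
    [-0.9,-0.1,7.3,-0.06,1],
    [-1.3,-0.1,10.6,-0.08,1],
    [-1.8,-0.1,14,-0.1,1],
    [-2.3,-0.1,17.4,-0.12,1],
    [-2.7,-0.1,20.5,-0.14,1],
    [-3.0,-0.1,23,-0.15,1],
    [-3.2,-0.1,24.6,-0.16,1],
    [-3.3,-0.1,25.1,-0.16,1],
    [-3.3,-0.1,25.1,-0.16,1]
  ]
}}

```text
time_s: 28.55
tcp_pos: [512.6, -410.8, 440.9]
eef_rot: [[-0.997, -0.001, 0.081], [-0.081, 0.001, -0.997], [0.001, -1.0, -0.001]]
force: [0.5, 0.7, -0.7]
opening: 0.177
```

Emit:
{"method": "step_arm", "body": {
  "deltas": [
    [0,0,0,0,1],
    [0,0,0,0,1],
    [0,0,0,0,1]
  ]
}}

```text
time_s: 28.85
tcp_pos: [512.8, -409.5, 442.0]
eef_rot: [[-0.997, 0.0, 0.083], [-0.083, -0.0, -0.997], [-0.0, -1.0, 0.0]]
force: [-0.3, -0.5, -2.9]
opening: 0.175
```

```bash
python3 look.py 21; python3 - <<'E'
from h import *
crop("sc21",150,60,130,120,5,"d21"); crop("si21",320,190,130,120,5,"e21")
E
```

```text
t 28.85 tcp [ 512.81 -409.54  442.  ] lid xy [ -45.17 -572.  ] hookz 155.85 yaw -175.25 F [-0.31 -0.46 -2.9 ] T [-0.029 -0.027  0.07 ] op 0.175
t 28.9 tcp [ 512.78 -409.68  442.  ] lid xy [ -45.19 -572.14] hookz 155.85 yaw -175.26 F [ 1.17  0.02 -1.97] T [0.036 0.001 0.02 ] op 0.182
t 28.95 tcp [ 512.78 -409.81  442.  ] lid xy [ -45.18 -572.27] hookz 155.85 yaw -175.26 F [ 0.19  0.13 -0.81] T [-0.011  0.031 -0.041] op 0.184
t 29.0 tcp [ 512.76 -409.93  441.97] lid xy [ -45.2  -572.39] hookz 155.82 yaw -175.27 F [-1.31  0.59 -1.67] T [ 0.014 -0.031  0.063] op 0.181
```

View pics/d21.png

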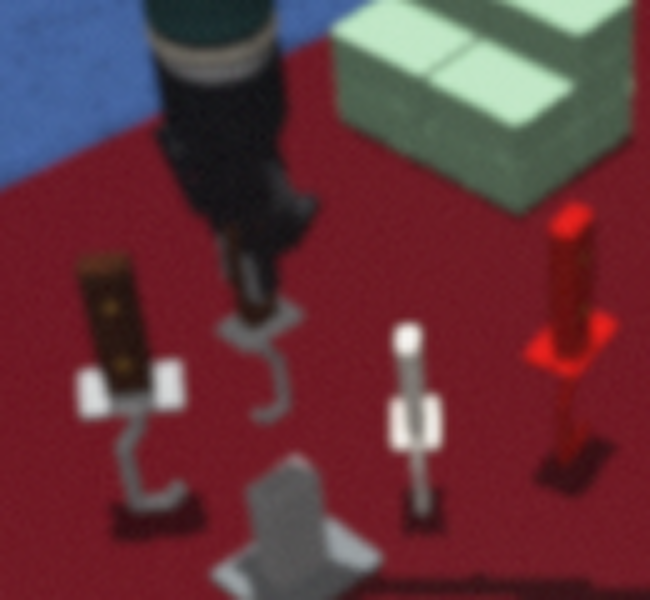

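View pics/e21.png

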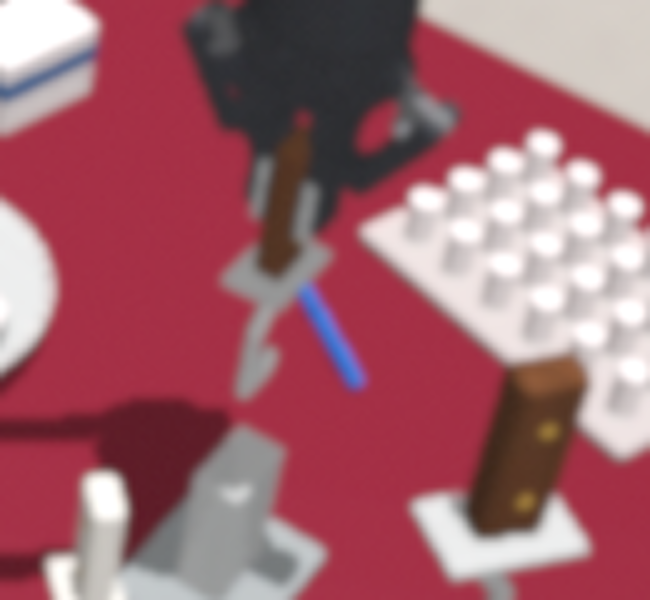

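View pics/w21.png

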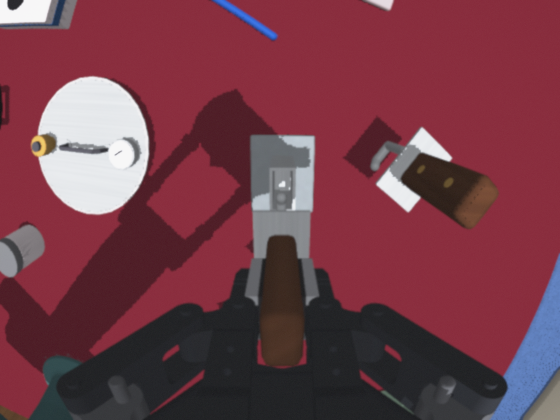

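Emit:
{"method": "step_arm", "body": {
  "deltas": [
    [0.05,0.5,0.08,0,1],
    [0.05,1.5,0.08,0,1],
    [0.05,3,0.08,0,1],
    [0.05,4.5,0.08,0,1],
    [0.05,5.5,0.08,0,1],
    [0.05,5.5,0.08,0,1],
    [0.05,5.5,0.08,0,1]
  ]
}}

```text
time_s: 29.7
tcp_pos: [512.2, -411.4, 386.0]
eef_rot: [[-0.997, -0.001, 0.082], [-0.082, 0.001, -0.997], [0.001, -1.0, -0.001]]
force: [-0.6, -0.1, -0.6]
opening: 0.18
```

```bash
python3 look.py 22
```

```text
t 29.7 tcp [ 512.15 -411.37  385.96] lid xy [ -45.69 -573.87] hookz 99.81 yaw -175.32 F [-0.62 -0.11 -0.63] T [-0.029 -0.035  0.038] op 0.18
t 29.75 tcp [ 512.35 -411.53  386.86] lid xy [ -45.48 -574.02] hookz 100.71 yaw -175.32 F [-0.01  0.18 -1.44] T [-0.025  0.021 -0.045] op 0.178
t 29.8 tcp [ 512.48 -411.61  387.47] lid xy [ -45.34 -574.09] hookz 101.32 yaw -175.32 F [ 0.85 -0.22 -1.37] T [-0.026  0.023 -0.007] op 0.178
t 29.85 tcp [ 512.51 -411.62  387.76] lid xy [ -45.32 -574.1 ] hookz 101.61 yaw -175.31 F [-0.61 -0.16 -0.94] T [ 0.014 -0.016 -0.003] op 0.179
```

Emit:
{"method": "step_arm", "body": {
  "deltas": [
    [0,0.6,-0.08,0,1],
    [0,1.8,-0.08,0,1],
    [0,3.2,-0.08,0,1],
    [0,4.6,-0.08,0,1],
    [0,6.0,-0.08,0,1],
    [0,7.2,-0.08,0,1],
    [0,8.0,-0.08,0,1],
    [0,8.4,-0.08,0,1],
    [0,8.4,-0.08,0,1],
    [0,8.4,-0.08,0,1]
  ]
}}

```text
time_s: 30.85
tcp_pos: [512.4, -410.8, 303.2]
eef_rot: [[-0.997, 0.001, 0.082], [-0.082, -0.001, -0.997], [-0.001, -1.0, 0.001]]
force: [-0.2, -1.3, -0.5]
opening: 0.176
```

```bash
python3 look.py 23;python3 - <<'E'
from h import *
crop("sc23",150,80,130,120,5,"d23"); crop("si23",320,210,130,120,5,"e23")
E
```

```text
t 30.85 tcp [ 512.38 -410.8   303.24] lid xy [ -45.51 -573.29] hookz 17.09 yaw -175.32 F [-0.16 -1.32 -0.47] T [-0.008 -0.024 -0.028] op 0.176
t 30.9 tcp [ 512.45 -410.85  303.57] lid xy [ -45.44 -573.33] hookz 17.42 yaw -175.32 F [-0.   -0.94 -1.18] T [-0.067  0.027  0.005] op 0.179
t 30.95 tcp [ 512.44 -410.87  303.69] lid xy [ -45.45 -573.36] hookz 17.54 yaw -175.31 F [ 0.07 -0.24 -1.8 ] T [-0.016  0.004  0.035] op 0.176
t 31.0 tcp [ 512.44 -410.84  303.7 ] lid xy [ -45.45 -573.32] hookz 17.55 yaw -175.31 F [-1.27  0.34 -2.05] T [-0.031 -0.028  0.033] op 0.18
```

View pics/e23.png

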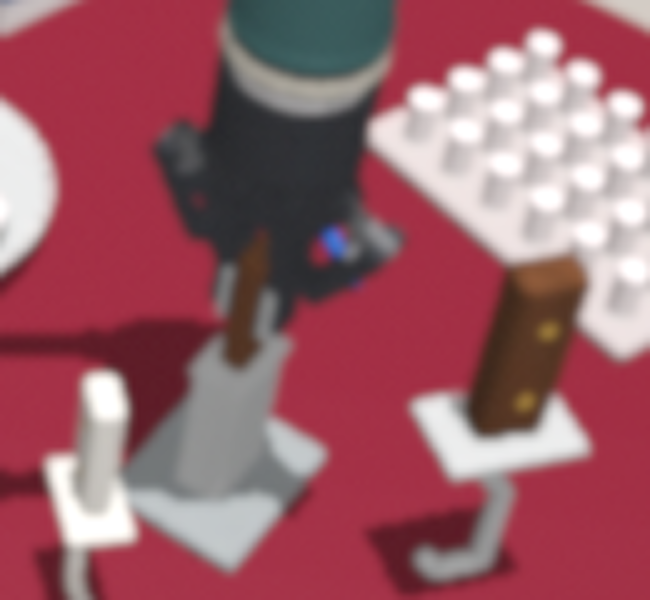

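View pics/d23.png

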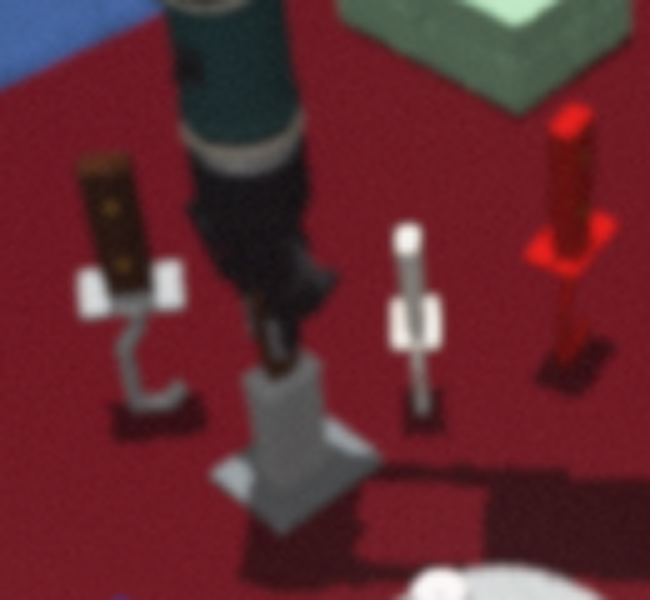

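Emit:
{"method": "step_arm", "body": {
  "deltas": [
    [0,0.1,0,0,1],
    [0,0.2,0,0,1],
    [0,0.3,0,0,1],
    [0,0.39,0,0,1],
    [0,0.39,0,0,1],
    [0,0.39,0,0,1]
  ]
}}

```text
time_s: 31.6
tcp_pos: [512.2, -410.6, 299.7]
eef_rot: [[-0.997, 0.0, 0.082], [-0.082, -0.0, -0.997], [-0.0, -1.0, 0.0]]
force: [-2.3, 1.4, 6.1]
opening: 0.181
```

```bash
python3 look.py 24
```

```text
t 31.6 tcp [ 512.18 -410.59  299.65] lid xy [ -45.72 -573.1 ] hookz 13.5 yaw -175.31 F [-2.34  1.43  6.05] T [ 0.346  0.367 -0.024] op 0.181
t 31.65 tcp [ 512.19 -410.6   299.68] lid xy [ -45.71 -573.1 ] hookz 13.53 yaw -175.31 F [-2.06  1.72  5.64] T [ 0.329  0.427 -0.017] op 0.182
t 31.7 tcp [ 512.19 -410.59  299.67] lid xy [ -45.71 -573.09] hookz 13.52 yaw -175.31 F [-2.91  2.61  4.91] T [ 0.331  0.434 -0.05 ] op 0.182
t 31.75 tcp [ 512.19 -410.57  299.67] lid xy [ -45.72 -573.07] hookz 13.52 yaw -175.31 F [-3.05  1.85  5.87] T [0.324 0.385 0.021] op 0.182
```

Emit:
{"method": "step_arm", "body": {
  "deltas": [
    [0,0,0,0,0.3],
    [0,0,0,0,-0.3],
    [0,0,0,0,-1],
    [0,0,0,0,-1],
    [0,0,0,0,-1],
    [0,0,0,0,-1],
    [0,0,0,0,-1],
    [0,0,0,0,-1]
  ]
}}

```text
time_s: 32.55
tcp_pos: [512.2, -410.6, 298.8]
eef_rot: [[-0.997, 0.0, 0.082], [-0.082, -0.0, -0.997], [-0.0, -1.0, 0.0]]
force: [-0.2, 0.6, -0.3]
opening: 0.996
```

```bash
python3 look.py 25
```

```text
t 32.55 tcp [ 512.15 -410.58  298.82] lid xy [ -45.75 -573.08] hookz 12.67 yaw -175.31 F [-0.17  0.57 -0.32] T [-0.051  0.015  0.018] op 0.996
t 32.6 tcp [ 512.12 -410.59  298.79] lid xy [ -45.78 -573.1 ] hookz 12.64 yaw -175.32 F [0.43 0.36 0.  ] T [-0.024 -0.032  0.028] op 1.001
t 32.65 tcp [ 512.14 -410.59  298.79] lid xy [ -45.76 -573.1 ] hookz 12.64 yaw -175.32 F [ 0.47  0.11 -0.34] T [-0.003 -0.021  0.   ] op 0.998
t 32.7 tcp [ 512.14 -410.58  298.82] lid xy [ -45.76 -573.08] hookz 12.67 yaw -175.31 F [-0.63 -0.53 -0.43] T [-0.035 -0.014  0.001] op 0.997
```

View pics/w25.png

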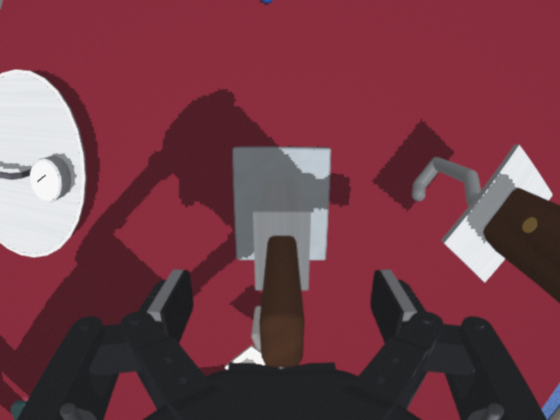

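Released, with the lifter seated in the sleeve. Now I'll withdraw straight up.

Emit:
{"method": "step_arm", "body": {
  "deltas": [
    [0,-1,0,0,-1],
    [0,-3,0,0,-1],
    [0,-6,0,0,-1],
    [0,-9,0,0,-1],
    [0,-12,0,0,-1],
    [0,-15,0,0,-1],
    [0,-17,0,0,-1],
    [0,-18,0,0,-1],
    [0,-18,0,0,-1],
    [0,-18,0,0,-1]
  ]
}}

```text
time_s: 33.7
tcp_pos: [512.0, -410.4, 477.9]
eef_rot: [[-0.997, -0.001, 0.082], [-0.082, 0.001, -0.997], [0.001, -1.0, -0.001]]
force: [-0.5, 0.5, -1.0]
opening: 1.001
```

```bash
python3 look.py 26; python3 - <<'E'
from h import *
crop("sc26",155,95,180,140,4.2,"d26"); crop("si26",250,190,180,140,4.2,"e26")
E
```

```text
t 33.7 tcp [ 511.97 -410.41  477.89] lid xy [ -45.95 -572.94] hookz 191.74 yaw -175.31 F [-0.46  0.55 -0.95] T [-0.004 -0.033 -0.052] op 1.001
t 33.75 tcp [ 511.89 -410.34  477.03] lid xy [ -46.03 -572.87] hookz 190.88 yaw -175.31 F [-0.35 -0.42  0.67] T [ 0.009 -0.006  0.026] op 0.998
t 33.8 tcp [ 511.88 -410.37  476.67] lid xy [ -46.04 -572.9 ] hookz 190.52 yaw -175.31 F [ 0.36 -0.31  0.21] T [-0.014 -0.003  0.017] op 0.999
t 33.85 tcp [ 511.92 -410.36  476.62] lid xy [ -46.   -572.88] hookz 190.47 yaw -175.31 F [-0.8   0.7   0.39] T [ 0.03  -0.031 -0.017] op 0.993
```

View pics/d26.png

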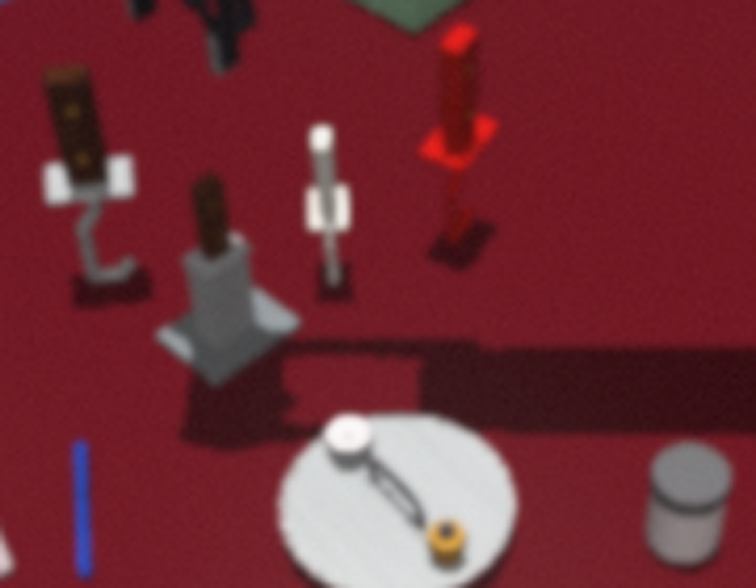

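View pics/e26.png

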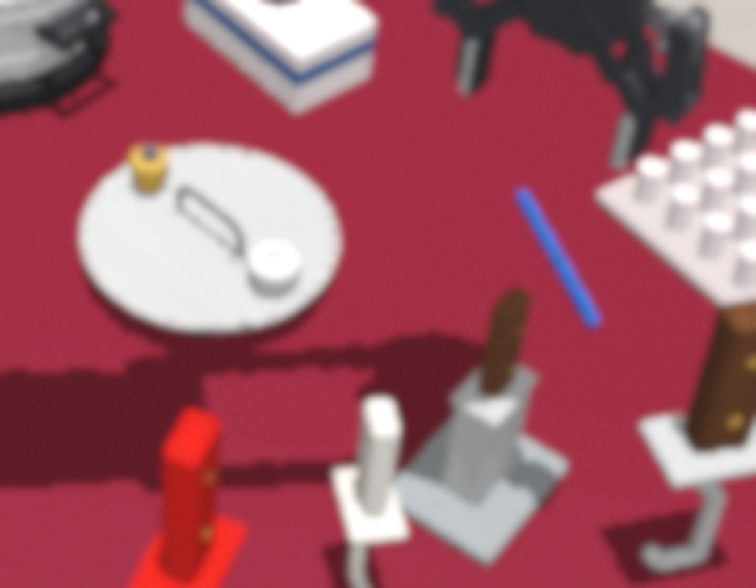

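View pics/w26.png

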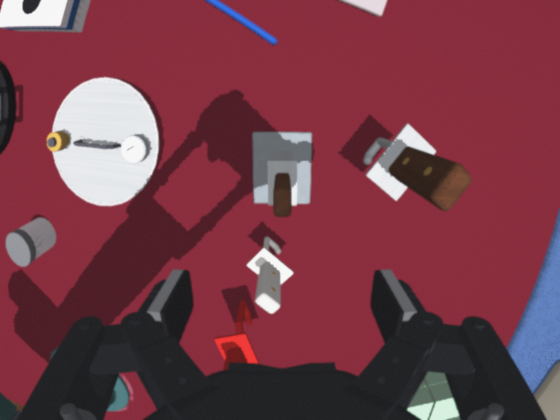

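View pics/sc26.png

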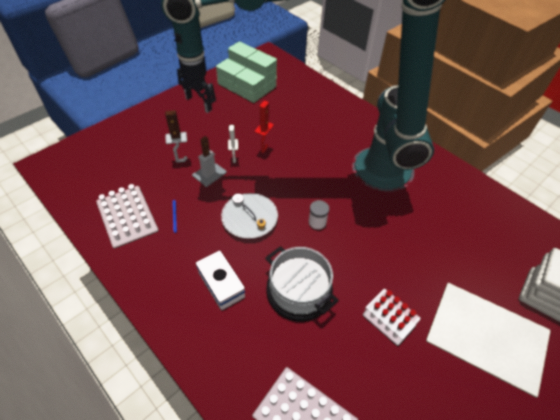

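```bash
python3 - <<'E'
from h import *
sc,si=load("sc26"),load("si26")
m=lambda L,x0,y0,k=4.2:[((x+.5)/k-.5+x0,(y+.5)/k-.5+y0) for x,y in L]
for d,L in ((sc,m([(278,500),(517,505),(405,412),(310,445),(490,450)],155,95)),(si,m([(78,232),(342,240),(205,142),(115,175),(305,175)],250,190))):
    W=np.array([atz(d,p,30) for p in L])[:,:2]; s=least_squares(lambda v:np.hypot(*(W-v[:2]).T)-93,W.mean(0)); print(s.x.round(1),s.fun.round(1))
from workcell import env; print(env.job_done())
E
```

```text
[ 534.5 -149.6] [ 2.2  3.3  0.9  0.  -1.3]
[ 544.3 -143.7] [ 4.5  2.8  1.7 -2.1  0.1]
the job is handed in; nothing more can be done
None
```

The job is done and handed in at about 34 s, within the 72 s limit; the robot reports no verdict.

**What I did**
- I took the small brown lifter from its holder and hooked the loop from the robot side.
- The lid was heavy on the dial side. I felt for this with two 4 mm trial lifts, which tipped the vent side up about 2°, and settled with the hook 12 mm from the bar's middle towards the dial.
- I lifted the lid, carried it slowly to the trivet and set it down. I then hung the lifter back in its holder and withdrew with the gripper open.

**What the last checks showed**
- **Level:** the lid rose evenly as it left the pot, about 11–12 mm on both sides. Hanging over the trivet, the camera fit gave 0.2° of tilt along the bar and 2.5° ± 1.3° across it. I did not measure tilt during the moves themselves.
- **Lid on the trivet:** the wrist load dropped back to the lifter's own weight when it touched down. The pictures show the lid flat.
- **Centring:** just before touchdown each camera put the lid within 2 mm of the trivet's centre. The final check was less certain. The scene camera gave about 2 mm off and the side camera about 5 mm off, from rougher edge points with residuals up to 4.5 mm.
- **Lifter:** the guard seated at its original height, with the hook underside at 13.5 mm, and it stands upright in the sleeve.
- **Other things:** the pictures show nothing else moved, and I saw no contact of the hand with the lid or steriliser.

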